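# Clamp the intake pipe onto the fume extractor

### The arm

A 6-joint arm with a two-finger parallel gripper is mounted at the origin on the work surface. World frame = base frame: x ahead of the robot, y to its left, z up, the work surface at z = 0. Lengths are in m, angles in rad, forces in N, time in s.
With the tool pointing down it reaches from about 0.35 to 0.775 m from the base axis. Payload 7.3 kg.
Tool frame: the origin (TCP) lies midway between the tips of the shut fingers; the grasp point (between the pads) lies 19 mm behind it (pinch_z is the distance from the TCP to the grasp point, in m); z points along the fingers, y is the direction in which the jaws open and shut (so a half turn about z gives the same grasp; the last joint's range is limited). The gripper opens to 92 mm and grips with 3 to 60 N. Pads are 19 mm wide; open, the fingers measure 130 mm over their backs; the gripper's body (75 mm by 190 mm) begins 47 mm behind the grasp point.
Start: joints at [1.188, 0.342, 1.524, -0, 1.275, -0.146], TCP at [0.123, 0.51, 0.227] pointing down, gripper open.
Joint ranges: [-2.53, 2.53], [-0.77, 2.02], [0.04, 2.7], [-1, 4.14], [0.28, 2.66], [-3.11, 3.11]. Speed limits (rad/s): [2.57, 2.57, 3.14, 3.14, 3.14, 3.14].

### API

Orientations are given as [roll, pitch, yaw] about the fixed x, y, z axes, in that order (R = Rz(yaw) Ry(pitch) Rx(roll)).
In Python, from workcell import get_obs, snapshot, get_calibration, sign_off, pinch_z gives the robot as it stands.
- The arm moves only by the tool move_arm, never from a script. Its argument "deltas" is a list of rows, each a list of 6 numbers: the shift along the tool's x, y, z in m, then the turn, a rotation vector about the tool's x, y, z in degrees. A call has 1 to 5 rows; each row shifts and turns the commanded pose from where the row before left it, along the tool's axes as they then stand; what a row does not reach is not made up. A row lasts 1/8 s, in which the tool goes at most 62.5 mm and 10.7 degrees, less where a joint would pass 70% of its speed; a pose out of reach is approached as far as the arm can. A call with a gripper value outside its range is refused whole. "jaw" is the finger opening in m, from 0 to 0.0918, set as the call begins (left out, the last holds). The fingers move at their own pace and stop on an object; the grip force is fixed at half the most. Time passes only in rows, so rows that do not move let the fingers close. It gives the time, the measured TCP pose, the force and the opening at its end, in the units of the state.
- get_obs(): the state, without advancing time (a new reading comes with each control period).
- snapshot(name): name is "side" or "top" or "wrist"; returns the picture (400x640x3 uint8, blue, green, red); there is no depth.
- get_calibration(name): a dict with "fovy" (degrees; the focal length in pixels is half the picture's height over the tangent of half this angle, whatever the lens; pixels are square), "cx", "cy" (the principal point, pixels), "cam_to_world" (4x4, takes a point from camera to world coordinates). Camera axes: x right, y down, z forward; pixel columns grow to the right and rows downward; lengths in m; the calibration is good to about 2 mm. A picture is of the moment at which its call begins: read the wrist's pose just before it. get_calibration takes no time and is no camera call; for the wrist camera it gives the pose at the moment of the call.
- sign_off(): hands the job in, once; it reports no verdict.
The state is a dict: "time_s": time; "q": joint angles; "dq": joint speeds; "effort": joint torques, N m; "ee_pos": TCP position; "tcp_rot": TCP orientation; "ft_force": force on the tool from outside, world axes, zero at the start; "torque": the same for the moment, N m; "width": finger opening in m.
Only numpy, scipy, OpenCV 4.12 (cv2) and the standard library are available. Lean on these libraries where they do the work, as an engineer would, in place of code of your own. Each camera call takes 0.05 s, during which the arm holds its last target.

### The job

Fit the flanged aluminium intake pipe to the bench fume extractor: take it off the rack, lay it gently into the lower half of the open clamp and its rest so that the two flanges sit face to face, and let go. Then swing the hinged clamp half fully shut over the flanges, and after that swing the red-handled latch bolt fully upright to lock it. Leave the orange tube on the rack alone.

Things in the scene. Friction and masses are not known exactly. Their poses are not given: they have to be found in the camera images.
- pipe: Loose intake pipe to be fitted: aluminium tube 32 mm diameter, 154 mm long over all, 0.25 kg or so; steel flange (52 mm diameter, 8 mm thick, edges chamfered) at one end, small black bell (40 mm diameter, last 10 mm) at the other. Origin at the centre of the flange's outer (mating) face; y axis along the tube, away from the flange. It is round: its turn about its own axis does not matter.
- pipe_grip (a point): Point on the pipe's axis 70 mm from the flange face, near its centre of mass; axes as pipe. The pipe lies level on V rests of a grey rack, axis 47 mm above the table, flange end always roughly towards -y (the extractor). The V rests touch the tube 23 to 43 mm and 107 to 127 mm from the flange face; between them it can be gripped across from above.
- pipe_flange (a point): Centre of the outer (mating) face of the loose pipe's flange, on the tube's axis; axes as pipe.
- extractor: Fixed fume extractor: white box 220 x 170 x 200 mm high on a grey foot, with a level flanged stub; another place and yaw each time. Origin on the table straight below the seat; y along the pipe axis away from the box (box from y = -100 mm back), x to the latch side, z up. A fixed V rest carries the pipe's tube at y = 122 to 134 mm; nothing fixed is beside the tube at y = 20 to 115 mm.
- extractor_seat (a point): Where pipe_flange must lie, with the same y axis: centre of the fixed flange's mating face, 119 mm above the table, axes as extractor. The lower clamp half is a dark trough of 27 mm inner radius, into which the pipe is lowered straight from above; its groove is 11 mm wide (y = 0 to 11 mm) for the 8 mm flange, so the flange face ends 0 to 3 mm from the fixed face.
- ring (a joint): Hinge of the swinging (bright steel) clamp half, parallel to the pipe axis. 0 = fully shut over the flanges (end stop); grows as it opens up and over to the robot's side (the extractor's -x side). Starts 1.7 to 1.95 rad open, stop at 2.05. Stays where it is left; about 1 to 4 N at the handle moves it. It cannot shut if the pipe's flange is not down in the trough.
- ring_hinge (a point): Point on the ring's hinge axis, 40 mm to the -x side of the seat, 120 mm above the table.
- ring_handle (a point): Centre of the blue grip of the ring's side handle: a round bar of 10 mm diameter, parallel to the pipe axis on the pipe's side of the clamp (blue from 38 to 80 mm beyond the seat; this point at 60 mm), 94 mm from the hinge axis. With the ring shut it stands 50 mm to the +x side of the pipe axis and 26 mm above it. It goes in an arc about ring_hinge; being round, it can turn between the fingers.
- latch (a joint): Pivot of the swing-bolt latch on the clamp's +x side, parallel to the pipe axis. 0 = upright (end stop), its brass washer over the forked lug of the shut ring: latched. Grows as the bolt leans out to the extractor's +x side; starts 0.6 to 1.0 rad out. Stays where it is left; about 1 N at the handle moves it. Turned upright before the ring is shut, it is in the ring's way.
- latch_pivot (a point): Point on the latch's pivot axis, 52 mm to the +x side of the seat, 98 mm above the table.
- latch_handle (a point): Centre of the latch's red T-handle bar: 12 mm diameter, 50 mm long, parallel to the pipe axis, 80 mm from latch_pivot; upright it stands 178 mm above the table. Being round, it can turn between the fingers.
- spare_center (a point): Centre of a plain orange tube (32 mm diameter, 150 mm long, no flange) on the rack's other V rests, 100 mm from the pipe, axis to axis. The two may be in either place. Leave it alone.

How it is judged:
On the way, in this order (a step that is already met when the one before it is completed fails the run):
1. the pipe lies seated in the lower clamp half and its rest, let go, with the clamp still open (horizontal distance between pipe_flange and extractor_seat below 0.006 m and z of pipe_flange in the frame of extractor_seat between -0.004 and 0.004 m and angle between the y axis of pipe_grip and the y axis of extractor_seat, either way round below 0.06 rad and contact force between the fingers and pipe below 0.3 N and value of joint ring above 0.8 rad and linear speed of pipe below 0.03 m/s), for 0.2 s.
2. the clamp half is shut over both flanges while the latch is still off (horizontal distance between pipe_flange and extractor_seat below 0.006 m and z of pipe_flange in the frame of extractor_seat between -0.004 and 0.004 m and angle between the y axis of pipe_grip and the y axis of extractor_seat, either way round below 0.06 rad and value of joint ring below 0.06 rad and value of joint latch above 0.3 rad), for 0.2 s.
At the end, for the whole second after the job is handed in: The pipe's flange is seated against the extractor's flange (face centre within 6 mm horizontally and 4 mm in height of the seat, axes within 0.06 rad, at rest), the clamp half is shut (under 0.06 rad) and the latch bolt upright (under 0.15 rad) (horizontal distance between pipe_flange and extractor_seat below 0.006 m and z of pipe_flange in the frame of extractor_seat between -0.004 and 0.004 m and angle between the y axis of pipe_grip and the y axis of extractor_seat, either way round below 0.06 rad and linear speed of pipe below 0.02 m/s and value of joint ring below 0.06 rad and value of joint latch below 0.15 rad); the robot touches nothing.
It fails at once if the pipe is dropped or knocked hard onto the extractor (meets it faster than 0.35 m/s) (contact force between pipe and extractor above 1 N and linear speed of pipe above 0.35 m/s).
It fails at once if the orange tube is moved by more than 30 mm (distance of spare_center from where it was at the start of the episode above 0.03 m).
It also fails if it takes over 59 s, if anything falls off the work surface, if the arm or the gripper's body presses on something with over 40 N, if the wrist force passes 120 N, or if a joint passes its speed limit or range.

## Working session

There is one attempt and no reset: what is moved stays moved. The work goes in short steps, Python scripts to look and compute and a tool call to move; the robot and the scene stay as the last step left them, time stands still between calls to the robot, and variables do not carry over. Pictures are saved under pics/ and viewed, and the job is handed in when it is done.

Besides the shell and the picture viewer there is one more tool, called after "Request:" as name(argument=value, ...), one argument or row to a line, values as JSON. move_arm: Moves the arm, as the interface text tells. Its arguments: {"type":"object","properties":{"deltas":{"type":"array","items":{"type":"array","items":{"type":"number"}}},"jaw":{"type":"number"}},"required":["deltas"]}

```bash
ls; mkdir -p pics; cat > h.py <<'E'
import numpy as np, cv2
from workcell import *
def cal(n):
    c=get_calibration(n); return c
def K(c): 
    f=200/np.tan(np.radians(c["fovy"])/2); return f,c["cx"],c["cy"]
def ray(c,u,v):
    f,cx,cy=K(c); T=np.array(c["cam_to_world"]); d=T[:3,:3]@np.array([(u-cx)/f,(v-cy)/f,1.]); return T[:3,3],d/np.linalg.norm(d)
def onz(c,u,v,z):
    o,d=ray(c,u,v); return o+d*(z-o[2])/d[2]
def proj(c,p):
    f,cx,cy=K(c); T=np.array(c["cam_to_world"]); q=T[:3,:3].T@(np.array(p)-T[:3,3]); return np.array([cx+f*q[0]/q[2],cy+f*q[1]/q[2]])
def tri(c1,p1,c2,p2):
    o1,d1=ray(c1,*p1);o2,d2=ray(c2,*p2)
    A=np.stack([d1,-d2],1);s=np.linalg.lstsq(A,o2-o1,rcond=None)[0]
    a=o1+s[0]*d1;b=o2+s[1]*d2
    return (a+b)/2,np.linalg.norm(a-b)
E
python3 - <<'E'
from h import *
np.set_printoptions(precision=3,suppress=True)
print(get_obs(),pinch_z)
for n in ["side","top","wrist"]:
    c=cal(n);print(n,c)
    cv2.imwrite(f"pics/{n}0.png",snapshot(n))
E
```

```text
pics
{'time_s': 0.0, 'q': array([ 1.188,  0.343,  1.525, -0.   ,  1.275, -0.146]), 'dq': array([ 0.002,  0.   , -0.   ,  0.   , -0.   , -0.001]), 'effort': array([ -0.   , -43.125, -24.422,   0.072,   0.056,  -0.   ]), 'ee_pos': array([0.123, 0.51 , 0.226]), 'tcp_rot': array([-3.14 , -0.   ,  2.905]), 'ft_force': array([-0.296, -0.411,  1.257]), 'torque': array([ 0.037, -0.055,  0.03 ]), 'width': 0.09193038532955453} 0.0188
side {'fovy': 45.56188719683521, 'cx': 320.8747337289689, 'cy': 198.87161177043365, 'cam_to_world': array([[ 0.719, -0.428,  0.547,  0.081],
       [-0.694, -0.455,  0.557, -0.366],
       [ 0.01 , -0.781, -0.625,  0.638],
       [ 0.   ,  0.   ,  0.   ,  1.   ]])}
top {'fovy': 43.15313206767171, 'cx': 311.57409007296604, 'cy': 186.05785238556103, 'cam_to_world': array([[ 0.007, -0.986,  0.168,  0.415],
       [-1.   , -0.012, -0.027,  0.115],
       [ 0.028, -0.168, -0.985,  0.981],
       [ 0.   ,  0.   ,  0.   ,  1.   ]])}
wrist {'fovy': 58.38870343343861, 'cx': 317.28255608113005, 'cy': 210.550651867852, 'cam_to_world': array([[ 0.234,  0.93 ,  0.282,  0.046],
       [ 0.972, -0.223, -0.069,  0.53 ],
       [-0.001,  0.29 , -0.957,  0.384],
       [ 0.   ,  0.   ,  0.   ,  1.   ]])}
```

View pics/side0.png

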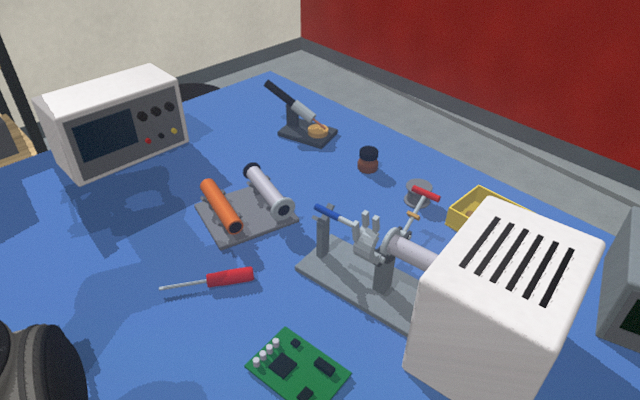

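View pics/top0.png

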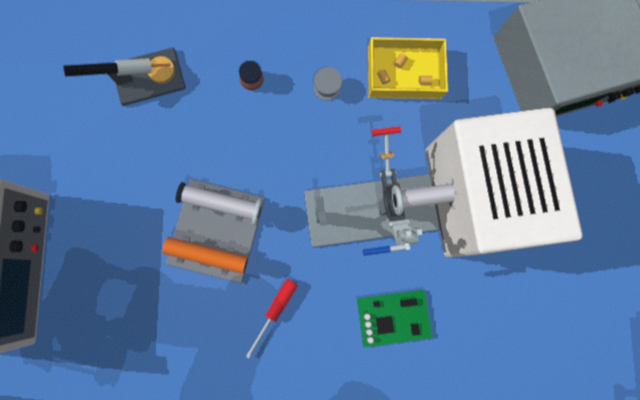

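View pics/wrist0.png

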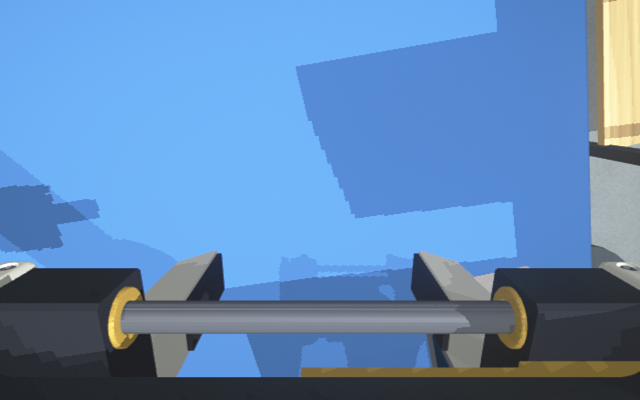

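```bash
python3 - <<'E'
import cv2
t=cv2.imread("pics/top0.png");s=cv2.imread("pics/side0.png")
cv2.imwrite("pics/tz1.png",cv2.resize(t[170:290,150:310],None,fx=5,fy=5,interpolation=cv2.INTER_CUBIC))
cv2.imwrite("pics/tz2.png",cv2.resize(t[110:270,300:500],None,fx=4,fy=3.75*16/15,interpolation=cv2.INTER_CUBIC)[:600])
cv2.imwrite("pics/sz1.png",cv2.resize(s[150:270,185:345],None,fx=5,fy=5,interpolation=cv2.INTER_CUBIC))
cv2.imwrite("pics/sz2.png",cv2.resize(s[170:320,290:490],None,fx=4,fy=4,interpolation=cv2.INTER_CUBIC))
E
```

```text
(no output)
```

View pics/tz1.png

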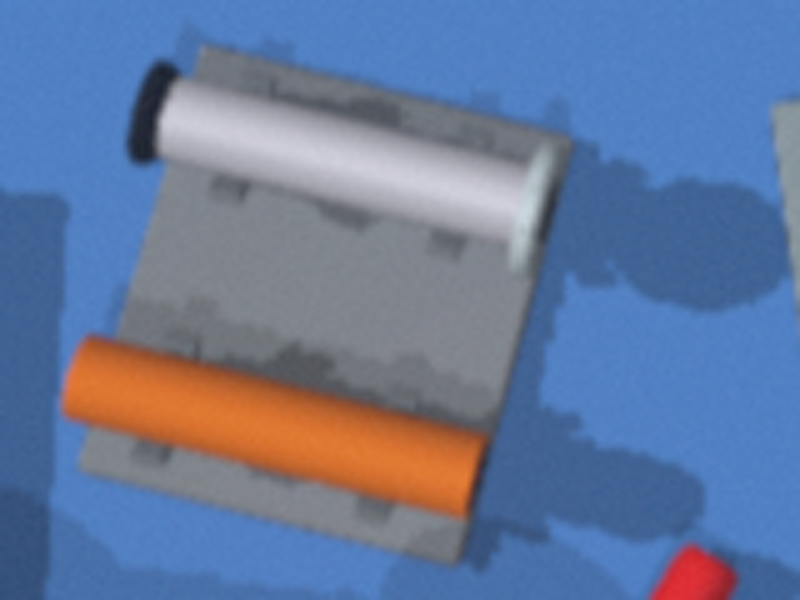

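View pics/tz2.png

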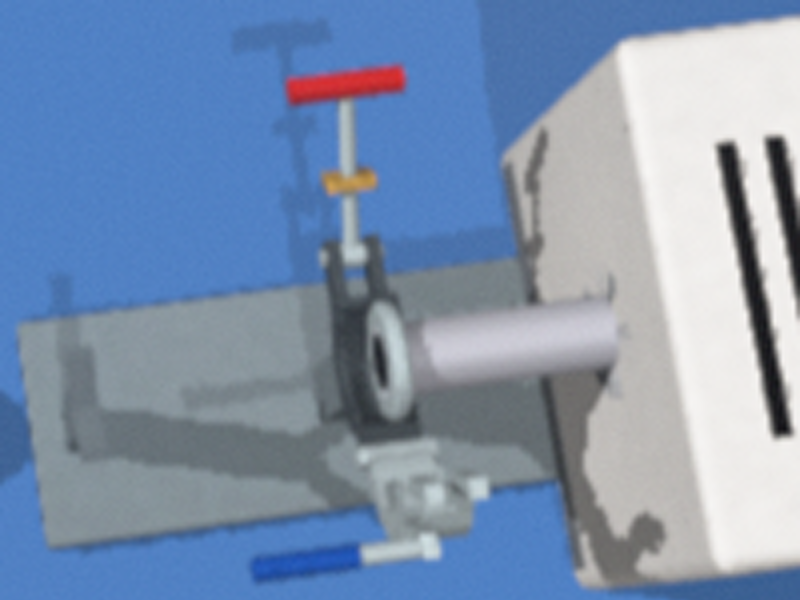

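View pics/sz1.png

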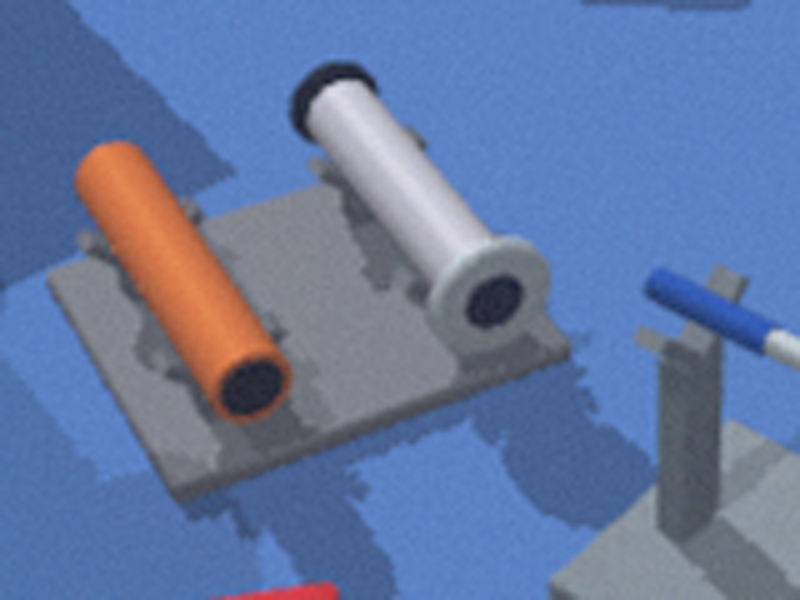

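View pics/sz2.png

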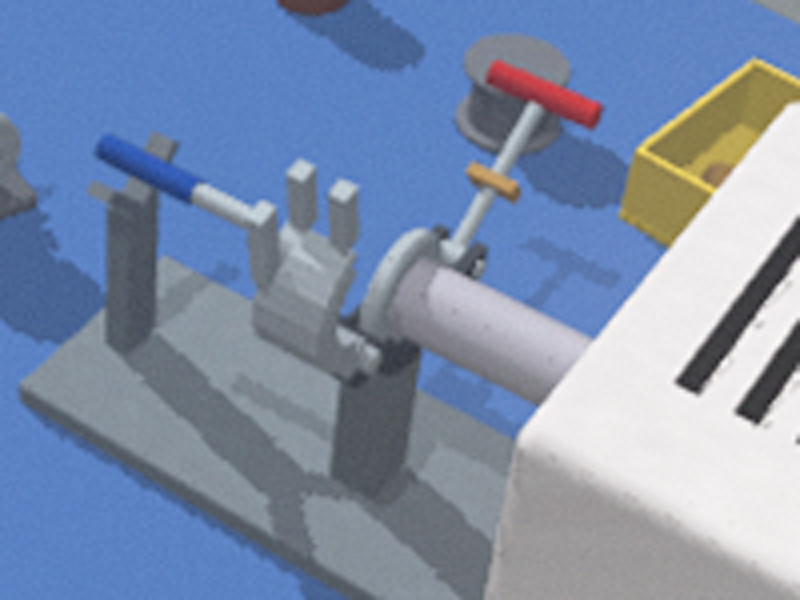

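```bash
cat >> h.py <<'E'
def ends(mask):
    """sub-pixel axis line of a bar mask: two end points, width"""
    n,l,st,_=cv2.connectedComponentsWithStats(mask.astype(np.uint8))
    i=1+np.argmax(st[1:,4]); m=l==i
    v,u=np.nonzero(m); P=np.stack([u,v],1).astype(float)
    c=P.mean(0); w,V=np.linalg.eigh(np.cov((P-c).T)); d=V[:,1]
    # uniform bar: length = sqrt(12*var)
    L=np.sqrt(12*w[1]); W=np.sqrt(12*w[0])
    return c,c-d*L/2,c+d*L/2,L,W,len(P)
def hsv(img): return cv2.cvtColor(img,cv2.COLOR_BGR2HSV).astype(int)
def masks(img):
    h=hsv(img); H,S,V=h[...,0],h[...,1],h[...,2]
    red=((H<6)|(H>174))&(S>150)&(V>110)
    blue=(H>108)&(H<125)&(S>190)&(V>60)
    org=(H>=7)&(H<18)&(S>170)
    return dict(red=red,blue=blue,org=org,H=H,S=S,V=V)
E
python3 - <<'E'
from h import *
np.set_printoptions(precision=4,suppress=True)
roi={"top":dict(red=(360,410,115,145),blue=(355,410,235,262)),"side":dict(red=(400,450,175,215),blue=(305,350,195,235))}
E={}
for n in ["top","side"]:
    c=cal(n);img=cv2.imread(f"pics/{n}0.png");m=masks(img)
    for k,(a,b,cc,d) in roi[n].items():
        mm=np.zeros(img.shape[:2],bool);mm[cc:d,a:b]=m[k][cc:d,a:b]
        r=ends(mm);E[n,k]=r;print(n,k,*r)
        if k=="blue": print(m["H"][cc:d:4,a:b:6],m["S"][cc:d:4,a:b:6])
ct,cs=cal("top"),cal("side")
for k in ["red","blue"]:
    t,s=E["top",k],E["side",k]
    print(k,"center",tri(ct,t[0],cs,s[0]))
    for i in (1,2):
      for j in (1,2): print(i,j,tri(ct,t[i],cs,s[j]))
E
```

```text
top red [386.0143 130.6786] [399.931  128.9472] [372.0976 132.4099] 28.04800886616206 4.969015018820191 140
top blue [375.7869 250.3607] [388.6123 248.6662] [362.9614 252.0551] 25.87377771146784 4.7788660319035525 122
[[102 103 100 102 100 105 106  99  98  98]
 [100 102 107 108 107 108 108  97 100  96]
 [108 107 107 107 108 108 107 104  92  99]
 [108 108 107 108 109 109 101  94  96 101]
 [108 108 110 109 110 109 108 108 108 108]
 [107 107 108 107 107 107 108 108 107 107]
 [107 107 107 107 107 107 108 108 107 107]] [[ 30  32  31  33  30  31  51  23  22  20]
 [ 30  36  69 121 149 150 149  21  23  23]
 [150 153 149 151 150 150 153  42  22  25]
 [151 151 150 157 175 197  26  21  20  29]
 [150 152 203 198 202 205 105 137 150 150]
 [150 150 164 154 153 150 151 153 152 148]
 [150 150 150 152 150 149 146 151 152 151]]
side red [425.8889 192.7063] [438.8604 198.3723] [412.9174 187.0404] 28.309997420797405 4.617322284838238 126
side blue [337. 215.] [nan nan] [nan nan] nan nan 1
[[109 108 109 109 108 109 109 109]
 [108 109 109 109 109 109 108 109]
 [109 109 110 109 110 109 109 109]
 [109 109 1
[... 1185 characters left out ...]
 entry to DLASCL parameter number  4 had an illegal value
 ** On entry to DLASCL parameter number  4 had an illegal value
 ** On entry to DLASCL parameter number  5 had an illegal value
 ** On entry to DLASCL parameter number  4 had an illegal valueh.py:23: RuntimeWarning: Degrees of freedom <= 0 for slice
  c=P.mean(0); w,V=np.linalg.eigh(np.cov((P-c).T)); d=V[:,1]
  c *= np.true_divide(1, fact)
  c *= np.true_divide(1, fact)
Traceback (most recent call last):
  File "h.py", line 15, in tri
    A=np.stack([d1,-d2],1);s=np.linalg.lstsq(A,o2-o1,rcond=None)[0]
                             ~~~~~~~~~~~~~~~^^^^^^^^^^^^^^^^^^^^
numpy.linalg.LinAlgError: SVD did not converge in Linear Least Squares
```

```bash
python3 - <<'E'
from h import *
np.set_printoptions(precision=4,suppress=True)
roi={"top":dict(red=(360,410,115,145),blue=(355,410,235,262)),"side":dict(red=(400,450,175,215),blue=(305,350,195,235))}
E={}
for n in ["top","side"]:
    c=cal(n);img=cv2.imread(f"pics/{n}0.png").astype(int);m=masks(img.astype(np.uint8))
    m["blue"]=(img[...,0]>img[...,1]*2)&(img[...,0]>2.4*img[...,2])&(m["V"]<185)&(m["V"]>90)
    for k,(a,b,cc,d) in roi[n].items():
        mm=np.zeros(img.shape[:2],bool);mm[cc:d,a:b]=m[k][cc:d,a:b]
        r=ends(mm);E[n,k]=r;print(n,k,*r)
ct,cs=cal("top"),cal("side")
for k in ["red","blue"]:
    t,s=E["top",k],E["side",k]
    print(k,"center",tri(ct,t[0],cs,s[0]))
    for i in (1,2):
      for j in (1,2): print(i,j,tri(ct,t[i],cs,s[j]))
img=cv2.imread("pics/side0.png");print(img[216:220,325:335])
# pipe: masks of tube axis in top
E
```

```text
top red [386.0143 130.6786] [399.931  128.9472] [372.0976 132.4099] 28.04800886616206 4.969015018820191 140
top blue [375.7955 250.3523] [388.7411 248.7529] [362.8498 251.9516] 26.088184622666535 4.4890018044380895 88
side red [425.8889 192.7063] [438.8604 198.3723] [412.9174 187.0404] 28.309997420797405 4.617322284838238 126
side blue [337.5 215. ] [336.2753 215.    ] [338.7247 215.    ] 2.449489742783178 0.0 2
red center (array([ 0.6561, -0.0351,  0.1429]), np.float64(0.000710709747683239))
1 1 (array([ 0.6595, -0.0593,  0.1428]), np.float64(0.0008128400253053558))
1 2 (array([ 0.6362, -0.0399,  0.1742]), np.float64(0.03685503490057187))
2 1 (array([ 0.6749, -0.0304,  0.1134]), np.float64(0.038328820662922466))
2 2 (array([ 0.6523, -0.0108,  0.1436]), np.float64(0.0012070449382412603))
blue center (array([ 0.4543, -0.011 ,  0.1955]), np.float64(0.012826320622429825))
1 1 (array([ 0.4502, -0.0236,  0.2073]), np.float64(0.0036140253338860315))
1 2 (array([ 0.4515, -0.0248,  0.2069]), np.float64(0.00024899433966877823))
2 1 (array([0.4572, 0.0031, 0.1842]), np.float64(0.026249210165954422))
2 2 (array([0.4584, 0.0019, 0.184 ]), np.float64(0.029801426760297484))
[[[135 122 113]
  [132 116 104]
  [115  90  80]
  [112  76  57]
  [111  61  38]
  [123  69  46]
  [124  65  38]
  [135  70  42]
  [138  75  44]
  [151  77  47]]

 [[136 125 116]
  [140 129 120]
  [121 108 101]
  [100  84  76]
  [123  84  66]
  [126  75  49]
  [119  66  44]
  [121  67  46]
  [130  70  47]
  [137  69  40]]

 [[137 126 117]
  [134 122 116]
  [112 102  94]
  [ 93  83  76]
  [133 100  80]
  [170 116  83]
  [163 106  73]
  [130  76  53]
  [117  66  39]
  [121  64  40]]

 [[137 127 117]
  [123 112 104]
  [101  86  82]
  [ 92  81  75]
  [129 100  84]
  [185 128  91]
  [194 130  89]
  [179 116  79]
  [160 102  70]
  [129  77  48]]]
```

```bash
python3 - <<'E'
from h import *
np.set_printoptions(precision=4,suppress=True)
roi={"top":(355,410,235,262),"side":(305,345,195,228)}
E={}
for n in ["top","side"]:
    img=cv2.imread(f"pics/{n}0.png").astype(int);B,G,R=[img[...,i] for i in range(3)]
    a,b,cc,d=roi[n]
    mk=(B>1.6*G)&(G<95)&(R<65)
    mm=np.zeros(B.shape,bool);mm[cc:d,a:b]=mk[cc:d,a:b]
    r=ends(mm);E[n]=r;print(n,*r)
ct,cs=cal("top"),cal("side")
print(tri(ct,E["top"][0],cs,E["side"][0]))
for i in (1,2):
  for j in (1,2): print(i,j,tri(ct,E["top"][i],cs,E["side"][j]))
# orange and pipe
img=cv2.imread("pics/top0.png");m=masks(img);mm=np.zeros(m["org"].shape,bool);mm[225:285,150:260]=m["org"][225:285,150:260]
r=ends(mm);print("org",*r,onz(ct,*r[1],.047),onz(ct,*r[2],.047),onz(ct,*r[0],.055))
S,V=m["S"],m["V"]
print(S[180:225,220],V[180:225,220])
E
```

```text
top [375.9679 250.3526] [389.0075 248.6157] [362.9284 252.0894] 26.309409569862922 5.952882017434362 156
side [326.0211 211.9577] [337.8269 217.7372] [314.2154 206.1783] 26.28897699190065 5.717736057280637 142
(array([ 0.4481, -0.005 ,  0.2025]), np.float64(0.0028850098549732285))
1 1 (array([ 0.451 , -0.0252,  0.2026]), np.float64(0.002497890085016301))
1 2 (array([ 0.4381, -0.0119,  0.2265]), np.float64(0.031902689241171886))
2 1 (array([0.4578, 0.0017, 0.1793]), np.float64(0.02814306698702598))
2 2 (array([0.4449, 0.0154, 0.2027]), np.float64(0.003748739963200645))
org [204.4712 254.8785] [244.0999 264.8943] [164.8425 244.8626] 81.74961573167697 15.404964683563167 1267 [0.4277 0.211  0.047 ] [0.4626 0.356  0.047 ] [0.4449 0.282  0.055 ]
[149 148 150 147 147 133  84  37  29  27  32  40  34  28  19  19  17  13
  13  14  15  14  13  14  13  15  14  15  11  15  17  20  25  26  27  27
  26  24  22  22  25  27  21  20  26] [195 196 195 196 184 161 136 124 124 115 103  95  97 110 131 157 170 178
 191 199 208 212 214 218 210 202 195 188 179 168 152 129 112 109 113 123
 138 140 138 141 141 142 143 140 140]
```

```bash
python3 - <<'E'
from h import *
from scipy.spatial.transform import Rotation as Rn
np.set_printoptions(precision=4,suppress=True)
ct,cs=cal("top"),cal("side")
for p in [(257.4,211),(180,192.5),(252,210),(184,193)]: print(p,onz(ct,*p,.047))
for p in [(185+495/5,150+300/5),(185+330/5,150+95/5)]: print('side',p,onz(cs,*p,.047))
o=get_obs();R=Rn.from_euler('xyz',o['tcp_rot']).as_matrix();T=np.array(cal("wrist")["cam_to_world"])
print(R);print("cam in tool",R.T@(T[:3,3]-o['ee_pos']));print(R.T@T[:3,:3]);print("tcp px",proj(cal("wrist"),o['ee_pos']),proj(cal("wrist"),o['ee_pos']+[0,0,-.15]))
E
```

```text
(257.4, 211) [0.5265 0.1894 0.047 ]
(180, 192.5) [0.5595 0.3335 0.047 ]
(252, 210) [0.5282 0.1994 0.047 ]
(184, 193) [0.5586 0.3261 0.047 ]
side (284.0, 210.0) [0.5225 0.1847 0.047 ]
side (251.0, 169.0) [0.56   0.3375 0.047 ]
[[-0.9721  0.2346 -0.0004]
 [ 0.2346  0.9721 -0.0011]
 [ 0.0002 -0.0011 -1.    ]]
cam in tool [ 0.0796  0.0008 -0.1581]
[[ 0.0009 -0.9568 -0.2906]
 [ 1.      0.0009  0.0001]
 [ 0.0001 -0.2906  0.9568]]
tcp px [315.6398 272.5875] [316.5969 195.5209]
```

```bash
cat >> h.py <<'E'
from scipy.spatial.transform import Rotation as Rn
def pose():
    o=get_obs(); return np.array(o['ee_pos']),Rn.from_euler('xyz',o['tcp_rot']).as_matrix()
def Rdown(ang_deg,phi_deg=0):
    """tool x horizontal at angle ang; tool z down, then turned about tool x by phi"""
    a=np.radians(ang_deg); x=np.array([np.cos(a),np.sin(a),0]); z=np.array([0,0,-1.]); y=np.cross(z,x)
    return np.stack([x,y,z],1)@Rn.from_rotvec([np.radians(phi_deg),0,0]).as_matrix()
def plan(p0,R0,p1,R1,n,show=True):
    """n equal straight rows in tool axes"""
    rv=Rn.from_matrix(R0.T@R1).as_rotvec(); out=[]; 
    Rc=R0; pc=np.array(p0,float)
    for i in range(1,n+1):
        Rt=R0@Rn.from_rotvec(rv*i/n).as_matrix(); pt=p0+(np.array(p1)-p0)*i/n
        d=Rc.T@(pt-pc); r=np.degrees(Rn.from_matrix(Rc.T@Rt).as_rotvec())
        row=[*np.round(d,4),*np.round(r,2)]; out.append([float(v) for v in row])
        pc=pc+Rc@np.array(row[:3]); Rc=Rc@Rn.from_rotvec(np.radians(row[3:])).as_matrix()
    if show:
        for k in range(0,n,5): print(out[k:k+5])
    return pc,Rc
E
python3 - <<'E'
from h import *
p,R=pose()
plan(p,R,[.536,.2356,.226],Rdown(76.6),10)
E
```

```text
[[-0.0466, -0.017, 0.0, -0.01, 0.0, 8.98], [-0.0486, -0.0095, 0.0001, -0.0, 0.01, 8.99], [-0.0496, -0.0018, -0.0, -0.01, 0.0, 8.98], [-0.0492, 0.006, 0.0, -0.0, 0.01, 8.98], [-0.0477, 0.0135, 0.0, -0.01, 0.0, 8.99]]
[[-0.045, 0.0209, 0.0, -0.0, 0.01, 8.98], [-0.0412, 0.0276, 0.0001, -0.01, 0.0, 8.98], [-0.0363, 0.0337, -0.0, -0.01, 0.0, 8.99], [-0.0307, 0.039, -0.0, -0.0, 0.01, 8.98], [-0.0242, 0.0433, 0.0, -0.01, 0.0, 8.98]]
```

Request:
move_arm(
  deltas=[
    [-0.0466,-0.017,0,0,0,9],
    [-0.0486,-0.0095,0,0,0,9],
    [-0.0496,-0.0018,0,0,0,9],
    [-0.0492,0.006,0,0,0,9],
    [-0.0477,0.0135,0,0,0,9],
  ],
)

```text
time_s: 0.78
ee_pos: [0.3306, 0.3719, 0.2266]
tcp_rot: [-3.141, -0.0, 2.114]
ft_force: [0.5, 0.6, -0.7]
width: 0.0918
```

Request:
move_arm(
  deltas=[
    [-0.045,0.0209,0,0,0,9],
    [-0.0412,0.0276,0,0,0,9],
    [-0.0363,0.0337,0,0,0,9],
    [-0.0307,0.039,0,0,0,9],
    [-0.0242,0.0433,0,0,0,9],
  ],
)

```text
time_s: 1.4
ee_pos: [0.5369, 0.2342, 0.2264]
tcp_rot: [-3.141, 0.0, 1.329]
ft_force: [-0.1, 0.1, -0.4]
width: 0.0919
```

Request:
move_arm(
  deltas=[
    [0,0,0,0,0,0],
    [0,0,0,0,0,0],
  ],
)

```text
time_s: 1.65
ee_pos: [0.5351, 0.2354, 0.2262]
tcp_rot: [-3.14, 0.0, 1.335]
ft_force: [-1.3, 0.1, 0.3]
width: 0.092
```

```bash
python3 - <<'E'
from h import *
np.set_printoptions(precision=4,suppress=True)
o=get_obs();print(o['time_s'],o['ee_pos'],o['tcp_rot'],o['q'],o['dq'],o['ft_force'])
c=cal("wrist");im=snapshot("wrist");cv2.imwrite("pics/w1.png",im)
np.save("w1.npy",c["cam_to_world"])
E
```

```text
1.65 [0.5351 0.2354 0.2262] [-3.1402  0.0003  1.3347] [0.2831 0.4534 1.3526 0.0004 1.337  0.519 ] [ 0.0232 -0.0145  0.0065  0.0004 -0.0001  0.0001] [-1.2921  0.0802  0.3099]
```

View pics/w1.png

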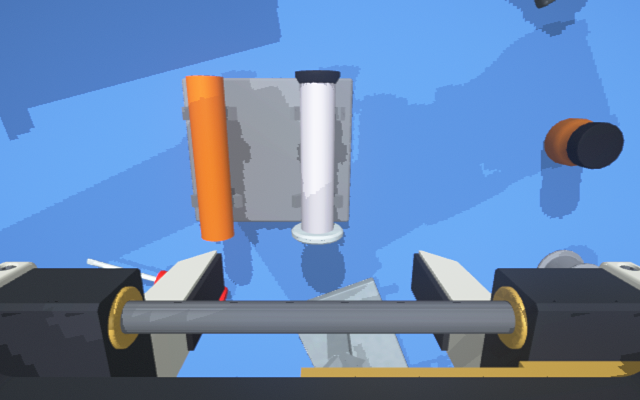

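```bash
python3 - <<'E'
from h import *
np.set_printoptions(precision=4,suppress=True)
c=cal("wrist");im=cv2.imread("pics/w1.png");g=im.astype(int).sum(2)/3
b=im[...,0].astype(int)-im[...,2]
# tube edges: bright (V>190) low sat
mk=(g>165)&(abs(b)<40)
A=[]
for v in range(90,215,5):
    u=np.nonzero(mk[v,285:350])[0]+285
    A.append((v,u.min(),u.max()))
print(np.array(A).T)
print("flange cols by row"); 
for v in range(216,248,2):
    u=np.nonzero((abs(b[v,285:350])<40))[0]+285; print(v,(u.min(),u.max()) if len(u) else None,end=' ')
print()
d=g<60
for v in range(64,92,2):
    u=np.nonzero(d[v,280:350])[0]+280; print(v,(u.min(),u.max()) if len(u) else None,end=' ')
E
python3 - <<'E'
import cv2
im=cv2.imread("pics/w1.png");cv2.imwrite("pics/w1z.png",cv2.resize(im[55:255,270:370],None,fx=3,fy=3,interpolation=cv2.INTER_CUBIC))
E
```

```text
[[ 90  95 100 105 110 115 120 125 130 135 140 145 150 155 160 165 170 175
  180 185 190 195 200 205 210]
 [285 285 285 288 300 300 299 300 300 300 300 301 301 301 301 301 301 301
  301 302 302 302 302 302 302]
 [333 333 333 333 333 333 333 333 333 333 333 333 332 332 332 332 332 332
  332 332 332 332 332 332 331]]
flange cols by row
216 (np.int64(285), np.int64(348)) 218 (np.int64(285), np.int64(348)) 220 (np.int64(285), np.int64(347)) 222 (np.int64(301), np.int64(332)) 224 (np.int64(298), np.int64(336)) 226 (np.int64(295), np.int64(339)) 228 (np.int64(293), np.int64(341)) 230 (np.int64(292), np.int64(342)) 232 (np.int64(292), np.int64(342)) 234 (np.int64(292), np.int64(342)) 236 (np.int64(293), np.int64(341)) 238 (np.int64(295), np.int64(339)) 240 (np.int64(298), np.int64(336)) 242 (np.int64(302), np.int64(331)) 244 None 246 None 
64 None 66 None 68 None 70 None 72 (np.int64(296), np.int64(337)) 74 (np.int64(296), np.int64(338)) 76 (np.int64(296), np.int64(338)) 78 (np.int64(297), np.int64(337)) 80 (np.int64(299), np.int64(336)) 82 (np.int64(300), np.int64(334)) 84 None 86 None 88 None 90 None
```

View pics/w1z.png

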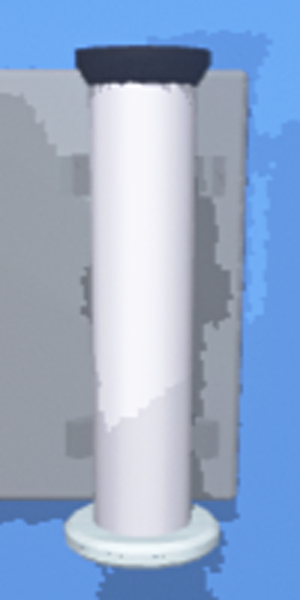

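```bash
python3 - <<'E'
from h import *
np.set_printoptions(precision=4,suppress=True)
c=cal("wrist")
F=onz(c,317.4,232.3,.047); 
B=onz(c,317.0,71,.067); B2=onz(c,317,76,.047)
A1=onz(c,317.45,205,.047);A0=onz(c,316.8,115,.047)
print(F,B,A1,A0)
d=(A0-F)[:2];print(np.degrees(np.arctan2(d[1],d[0])));d=(B-F)[:2];print(np.degrees(np.arctan2(d[1],d[0])),np.linalg.norm(d))
# hypothesised yaw check w/ flange
for a in (76.2,):
    e=np.array([np.cos(np.radians(a)),np.sin(np.radians(a))])
    f1=F[:2]-.004*e; f2=B[:2]-.154*e; print(f1,f2,"grip80",(f1+f2)/2+.08*e)
# orange
m=masks(cv2.imread("pics/w1.png"));mm=np.zeros((400,640),bool);mm[60:250,170:250]=m["org"][60:250,170:250]
r=ends(mm);print(r,onz(c,*r[1],.05),onz(c,*r[2],.05))
o=get_obs();print(o['ee_pos'])
E
```

```text
[0.5233 0.1913 0.047 ] [0.5578 0.3371 0.067 ] [0.53   0.2191 0.047 ] [0.5492 0.3022 0.047 ]
76.8520673773786
76.6987759754016 0.14980798559458938
[0.5224 0.1875] [0.5211 0.1876] grip80 [0.5408 0.2652]
(array([210.2603, 156.0434]), array([202.9316,  74.9435]), array([217.5889, 237.1434]), np.float64(162.860849011431), np.float64(33.261140229055684), 5456) [0.4601 0.3585 0.05  ] [0.4254 0.2105 0.05  ]
[0.5348 0.2358 0.2265]
```

```bash
python3 - <<'E'
from h import *
p,R=pose()
plan(p,R,[.543,-.071,.28],Rdown(98.45),6)
E
```

```text
[[-0.0494, 0.0132, -0.0089, -0.01, -0.0, -3.65], [-0.0502, 0.0101, -0.009, -0.01, -0.0, -3.66], [-0.0507, 0.0068, -0.0089, -0.01, -0.0, -3.65], [-0.051, 0.0036, -0.0089, -0.01, -0.0, -3.66], [-0.0512, 0.0004, -0.0089, -0.01, -0.0, -3.65]]
[[-0.051, -0.003, -0.009, -0.01, -0.0, -3.66]]
```

Request:
move_arm(
  deltas=[
    [-0.0494,0.0132,-0.0089,0,0,-3.65],
    [-0.0502,0.0101,-0.009,0,0,-3.66],
    [-0.0507,0.0068,-0.0089,0,0,-3.65],
    [-0.051,0.0036,-0.0089,0,0,-3.66],
    [-0.0512,0.0004,-0.0089,0,0,-3.65],
  ],
)

```text
time_s: 2.33
ee_pos: [0.5414, -0.0205, 0.272]
tcp_rot: [3.141, -0.0, 1.658]
ft_force: [0.2, 0.2, -0.3]
width: 0.0914
```

Request:
move_arm(
  deltas=[
    [-0.051,-0.003,-0.009,0,0,-3.66],
    [0,0,0,0,0,0],
    [0,0,0,0,0,0],
  ],
)

```text
time_s: 2.7
ee_pos: [0.5429, -0.0702, 0.2803]
tcp_rot: [-3.142, -0.001, 1.718]
ft_force: [-0.7, 0.2, -0.4]
width: 0.092
```

```bash
python3 - <<'E'
from h import *
import json
np.set_printoptions(precision=4,suppress=True)
o=get_obs();print(o['time_s'],o['ee_pos'],o['tcp_rot'],o['q'],o['dq'],o['ft_force'])
c=cal("wrist");im=snapshot("wrist");cv2.imwrite("pics/w2.png",im)
json.dump({k:(v.tolist() if hasattr(v,'tolist') else v) for k,v in c.items()},open("w2.json","w"))
E
```

```text
2.7 [ 0.5429 -0.0702  0.2803] [-3.1415 -0.0008  1.7176] [-0.269   0.349   1.365   0.0007  1.428  -0.4159] [ 0.0217  0.0051  0.0025 -0.0006  0.0001 -0.0004] [-0.6721  0.2173 -0.4209]
```

View pics/w2.png

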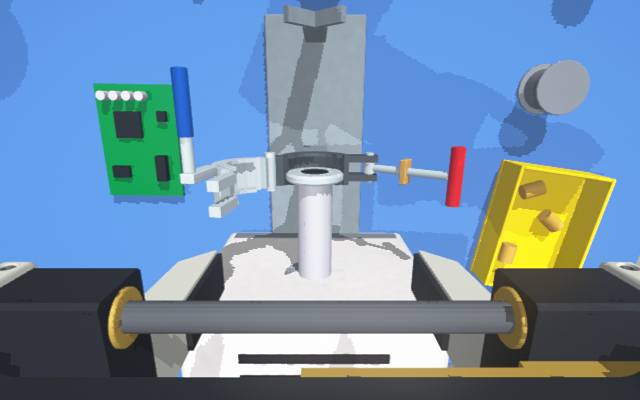

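```bash
python3 - <<'E'
import cv2
im=cv2.imread("pics/w2.png");cv2.imwrite("pics/w2z.png",cv2.resize(im[130:270,260:390],None,fx=4.2,fy=4.2,interpolation=cv2.INTER_CUBIC))
cv2.imwrite("pics/w2y.png",cv2.resize(im[0:60,250:380],None,fx=6,fy=6,interpolation=cv2.INTER_CUBIC))
E
```

View pics/w2z.png

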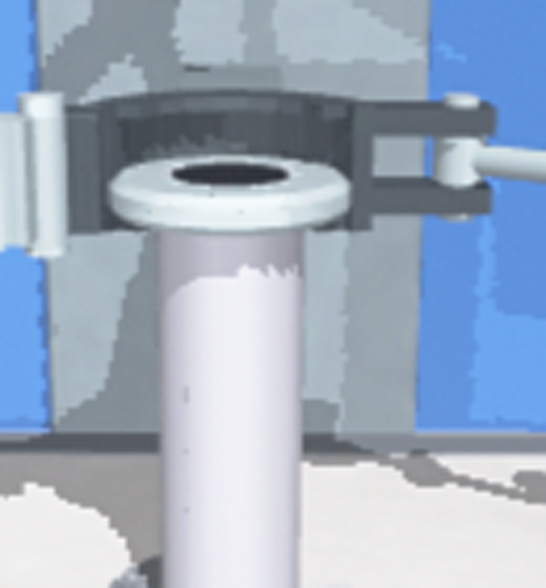

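View pics/w2y.png

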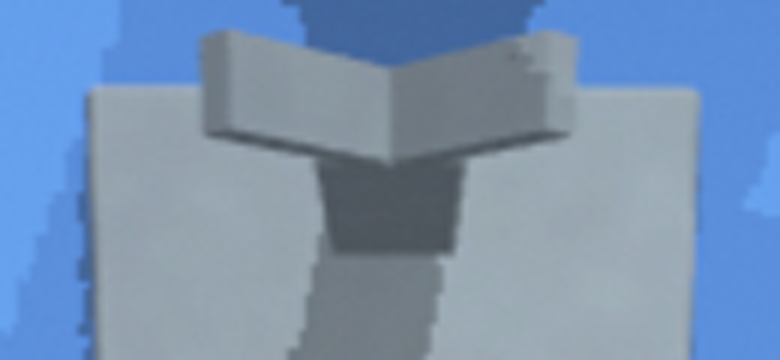

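```bash
python3 - <<'E'
from h import *
import json
np.set_printoptions(precision=4,suppress=True)
c=json.load(open("w2.json"))
im=cv2.imread("pics/w2.png");g=im.astype(int).sum(2)/3
# bore dark
sub=g[160:185,292:340]<75
n,l,st,ce=cv2.connectedComponentsWithStats(sub.astype(np.uint8))
print(st,ce+[292,160])
m=masks(im);B,G,R=[im[...,i].astype(int) for i in range(3)]
mm=np.zeros((400,640),bool);mm[130:220,430:480]=m["red"][130:220,430:480];r=ends(mm);print("red",*r)
for k in(0,1,2): print(onz(c,*r[k],.143))
mb=np.zeros((400,640),bool);mb[60:145,165:200]=((B>1.6*G)&(G<95)&(R<65))[60:145,165:200];q=ends(mb);print("blue",*q)
for k in(0,1,2): print(onz(c,*q[k],.2025))
ct=cal("top");cs=cal("side")
print("tri red top", tri(c,r[0],ct,[386.01,130.68]),"side",tri(c,r[0],cs,[425.89,192.71]))
print("tri blue top", tri(c,q[0],ct,[375.97,250.35]),"side",tri(c,q[0],cs,[326.02,211.96]))
print("seat from bore",onz(c,315.0,171.4,.119))
print("stub axis",onz(c,315.1,187,.119),onz(c,314.9,268,.119))
a=onz(c,315.,26.7,.1);b=onz(c,314.9,268,.119);d=a-b;print("axis dir",np.degrees(np.arctan2(d[1],d[0])))
T=np.array(c["cam_to_world"]);print(T[:3,3])
E
```

```text
[[   0    0   48   25 1117]
 [   3    0    1    1    1]
 [   2    4    1    1    1]
 [  47    8    1    1    1]
 [  10   10   26    4   80]] [[315.6016 172.0743]
 [295.     160.    ]
 [294.     164.    ]
 [339.     168.    ]
 [314.3125 171.2625]]
red [455.4016 176.0492] [458.9472 146.4246] [451.8559 205.6738] 59.672065049610275 12.88024252698265 772
[ 0.6539 -0.0331  0.143 ]
[ 0.6505 -0.0088  0.143 ]
[ 0.6576 -0.0587  0.143 ]
blue [187.9912 103.1096] [184.7603  68.5752] [191.2222 137.6441] 69.37060629293717 3.3471032750355296 228
[ 0.4501 -0.0041  0.2025]
[0.4473 0.016  0.2025]
[ 0.4531 -0.0254  0.2025]
tri red top (array([ 0.659 , -0.036 ,  0.1322]), np.float64(0.002714759807236719)) side (array([ 0.6553, -0.034 ,  0.1422]), np.float64(0.0023152630126905363))
tri blue top (array([ 0.4495, -0.0051,  0.2015]), np.float64(0.0019488693154860977)) side (array([ 0.4488, -0.0035,  0.2005]), np.float64(0.0018594281138492588))
seat from bore [ 0.5375 -0.051   0.119 ]
stub axis [ 0.5397 -0.0653  0.119 ] [ 0.5513 -0.1458  0.119 ]
axis dir 98.35647867391353
[0.5308 0.0085 0.4384]
```

```bash
python3 - <<'E'
from h import *
p,R=pose()
p,R=plan(p,R,[.5408,.2652,.14],Rdown(76.7),7)
print(p);plan(p,R,[.5408,.2652,.030],Rdown(76.7),3)
E
```

```text
[[0.0474, 0.0067, 0.0201, -0.0, -0.01, 3.11], [0.0476, 0.0042, 0.02, -0.01, -0.0, 3.11], [0.0479, 0.0016, 0.0201, -0.0, -0.01, 3.1], [0.0478, -0.0011, 0.02, -0.0, -0.0, 3.11], [0.0477, -0.0036, 0.0201, -0.01, -0.01, 3.11]]
[[0.0475, -0.0062, 0.02, -0.0, -0.01, 3.11], [0.047, -0.0087, 0.0201, -0.0, -0.0, 3.11]]
[0.54083833 0.26518432 0.13996354]
[[0.0, -0.0, 0.0367, -0.0, -0.0, -0.0], [0.0, -0.0, 0.0366, -0.0, -0.0, -0.0], [0.0, -0.0, 0.0367, -0.0, -0.0, -0.0]]
```

Request:
move_arm(
  deltas=[
    [0.0474,0.0067,0.0201,0,0,3.11],
    [0.0476,0.0042,0.02,0,0,3.11],
    [0.0479,0.0016,0.0201,0,0,3.1],
    [0.0478,-0.0011,0.02,0,0,3.11],
    [0.0477,-0.0036,0.0201,0,0,3.11],
  ],
)

```text
time_s: 3.38
ee_pos: [0.541, 0.1711, 0.1794]
tcp_rot: [-3.141, -0.0, 1.446]
ft_force: [0.5, -0.1, -0.3]
width: 0.0914
```

Request:
move_arm(
  deltas=[
    [0.0475,-0.0062,0.02,0,0,3.11],
    [0.047,-0.0087,0.0201,0,0,3.11],
    [0,0,0,0,0,0],
    [0,0,0,0,0,0],
  ],
)

```text
time_s: 3.88
ee_pos: [0.541, 0.2642, 0.14]
tcp_rot: [-3.141, 0.0, 1.34]
ft_force: [-1.3, -0.3, 0.3]
width: 0.0919
```

```bash
python3 - <<'E'
from h import *
np.set_printoptions(precision=4,suppress=True)
o=get_obs();print(o['time_s'],o['ee_pos'],o['tcp_rot'],o['ft_force'])
p,R=pose()
plan(p,R,[.5408,.2652,.030],Rdown(76.7),4)
cv2.imwrite("pics/w3.png",snapshot("wrist"))
E
```

```text
3.875 [0.541  0.2642 0.14  ] [-3.1414  0.0004  1.3398] [-1.3185 -0.2999  0.3169]
[[0.0002, -0.0001, 0.0275, -0.0, 0.01, 0.02], [0.0003, -0.0001, 0.0275, -0.0, 0.0, 0.01], [0.0002, -0.0001, 0.0275, -0.01, 0.01, 0.02], [0.0002, -0.0001, 0.0275, 0.0, 0.0, 0.01]]
```

View pics/w3.png

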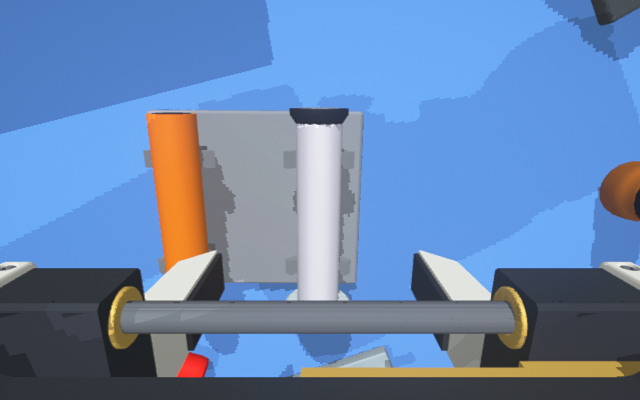

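Request:
move_arm(
  deltas=[
    [0,0,0.0275,0,0,0],
    [0,0,0.0275,0,0,0],
    [0,0,0.0275,0,0,0],
    [0,0,0.0275,0,0,0],
    [0,0,0,0,0,0],
  ],
)

```text
time_s: 4.55
ee_pos: [0.5409, 0.262, 0.0289]
tcp_rot: [-3.139, 0.002, 1.336]
ft_force: [-0.5, -0.6, -0.2]
width: 0.0916
```

Request:
move_arm(
  deltas=[
    [0,0,0,0,0,0],
    [0,0,0,0,0,0],
    [0,0,0,0,0,0],
    [0,0,0,0,0,0],
    [0,0,0,0,0,0],
  ],
  jaw=0.02,
)

```text
time_s: 5.18
ee_pos: [0.5418, 0.2635, 0.0301]
tcp_rot: [3.141, -0.0, 1.337]
ft_force: [-0.5, -0.3, -0.1]
width: 0.0464
```

Request:
move_arm(
  deltas=[
    [0,0,0,0,0,0],
    [0,0,0,0,0,0],
    [0,0,0,0,0,0],
  ],
  jaw=0.02,
)

```text
time_s: 5.55
ee_pos: [0.5414, 0.2635, 0.0298]
tcp_rot: [-3.141, 0.0, 1.337]
ft_force: [-2.2, 0.7, 1.1]
width: 0.0309
```

```bash
python3 - <<'E'
from h import *
np.set_printoptions(precision=4,suppress=True)
for i in range(1):
  o=get_obs();print(o['time_s'],o['ee_pos'],o['tcp_rot'],o['ft_force'],o['width'],o['q'],o['dq'])
E
```

```text
5.55 [0.5414 0.2635 0.0298] [-3.1408  0.0001  1.3369] [-2.1699  0.6911  1.1233] 0.03092088808416804 [0.3256 0.6898 1.5262 0.0004 0.9263 0.5592] [ 0.0001  0.     -0.      0.0009 -0.0023 -0.0002]
```

Request:
move_arm(
  deltas=[
    [0,0,-0.02,0,0,0],
    [0,0,-0.04,0,0,0],
    [0,0,-0.05,0,0,0],
    [0,0,-0.05,0,0,0],
    [0,0,-0.04,0,0,0],
  ],
)

```text
time_s: 6.18
ee_pos: [0.542, 0.2633, 0.2317]
tcp_rot: [3.14, -0.001, 1.337]
ft_force: [1.0, 0.1, -2.4]
width: 0.0314
```

Request:
move_arm(
  deltas=[
    [0,0,0,0,0,0],
    [0,0,0,0,0,0],
  ],
)

```text
time_s: 6.42
ee_pos: [0.5411, 0.2631, 0.2281]
tcp_rot: [-3.139, 0.002, 1.337]
ft_force: [0.0, -0.0, -2.8]
width: 0.0308
```

```bash
python3 - <<'E'
from h import *
import json
np.set_printoptions(precision=4,suppress=True)
o=get_obs();print(o['time_s'],o['ee_pos'],o['tcp_rot'],o['ft_force'],o['width'])
c=cal("wrist");im=snapshot("wrist");cv2.imwrite("pics/w4.png",im)
json.dump({k:(v.tolist() if hasattr(v,'tolist') else v) for k,v in c.items()},open("w4.json","w"))
cv2.imwrite("pics/s4.png",snapshot("side"))
E
```

```text
6.425 [0.5411 0.2631 0.2281] [-3.1392  0.0015  1.3369] [ 0.0207 -0.0242 -2.7823] 0.03080140810006631
```

View pics/w4.png

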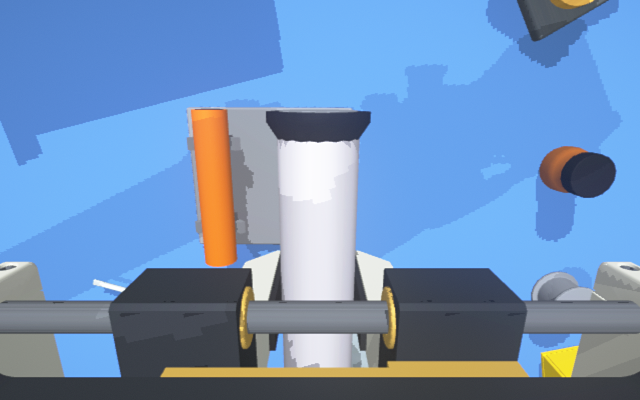

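View pics/s4.png

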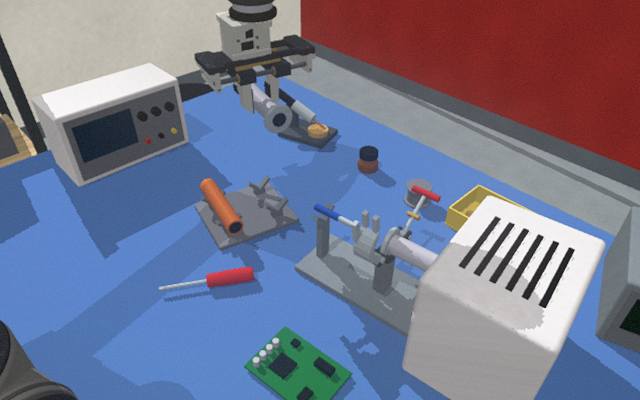

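```bash
python3 - <<'E'
from h import *
import json
np.set_printoptions(precision=4,suppress=True)
c=json.load(open("w4.json"));p=np.array([0.5411,0.2631,0.2281])
R=Rn.from_euler('xyz',[-3.1392,0.0015,1.3369]).as_matrix()
im=cv2.imread("pics/w4.png").astype(int);g=im.sum(2)/3
print(g[104:145,318].astype(int))
for v in (110,110.5,111,112):
    P=onz(c,318,v,.2653);print(v,R.T@(P-p))
# bell black/tube boundary? widest cols of bell at axis height
for v in range(110,142,3):
    u=np.nonzero(g[v,255:385]<70)[0]+255;print(v,u.min() if len(u) else 0,u.max() if len(u) else 0,end='; ')
# tube columns
print()
for v in (150,180,210,240,280):
    row=im[v,265:375];w=np.nonzero((row.min(1)>140)&(abs(row[:,0]-row[:,2])<45))[0]+265;print(v,w.min(),w.max(),end='; ')
E
```

```text
[184 184 184 182 203 181 160 166 145  85  76  77  76  74  75  73  72  72
  72  71  69  69  70  70  70  69  69  68  68  69  69  69  69  69  70  70
  67  70 154 255 253]
110 [ 0.0769 -0.0007 -0.0373]
110.5 [ 0.0767 -0.0007 -0.0373]
111 [ 0.0766 -0.0007 -0.0373]
112 [ 0.0762 -0.0007 -0.0373]
110 0 0; 113 267 369; 116 267 369; 119 267 369; 122 267 369; 125 269 366; 128 271 364; 131 273 362; 134 275 360; 137 278 358; 140 298 338; 
150 265 358; 180 265 357; 210 265 356; 240 265 354; 280 265 374;
```

```bash
cat >> h.py <<'E'
YAW=8.4; ex=np.array([np.cos(np.radians(YAW)),np.sin(np.radians(YAW)),0]); ey=np.array([-ex[1],ex[0],0]); SEAT=np.array([.5383,-.0509,0])
def ext(x,y,z): return SEAT+ex*x+ey*y+np.array([0,0,z])
def toext(p): d=np.array(p)-SEAT; return np.array([d@ex,d@ey,p[2]])
GZ=.0172
E
python3 - <<'E'
from h import *
np.set_printoptions(precision=4,suppress=True)
p,R=pose()
R1=Rdown(90+YAW,28)
t=ext(0,.080,.235)+GZ*R1[:,2];print(t)
print(plan(p,R,t,R1,8)[0])
E
```

```text
[0.5186 0.0271 0.2198]
[[-0.0293, 0.0041, 0.001, 3.43, -0.65, -2.67], [-0.0295, 0.0029, 0.0011, 3.43, -0.66, -2.68], [-0.0296, 0.0015, 0.0014, 3.43, -0.65, -2.67], [-0.0296, 0.0002, 0.0016, 3.43, -0.66, -2.67], [-0.0295, -0.001, 0.002, 3.42, -0.65, -2.67]]
[[-0.0295, -0.0023, 0.0025, 3.43, -0.66, -2.68], [-0.0293, -0.0035, 0.0029, 3.43, -0.65, -2.67], [-0.029, -0.0047, 0.0035, 3.43, -0.66, -2.67]]
[0.5186 0.0271 0.2198]
```

Request:
move_arm(
  deltas=[
    [-0.0293,0.0041,0.001,3.43,-0.65,-2.67],
    [-0.0295,0.0029,0.0011,3.43,-0.66,-2.68],
    [-0.0296,0.0015,0.0014,3.43,-0.65,-2.67],
    [-0.0296,0.0002,0.0016,3.43,-0.66,-2.67],
    [-0.0295,-0.001,0.002,3.42,-0.65,-2.67],
  ],
)

```text
time_s: 7.15
ee_pos: [0.5275, 0.1149, 0.2233]
tcp_rot: [-2.834, 0.021, 1.577]
ft_force: [1.2, -0.5, -2.3]
width: 0.031
```

Request:
move_arm(
  deltas=[
    [-0.0295,-0.0023,0.0025,3.43,-0.66,-2.68],
    [-0.0293,-0.0035,0.0029,3.43,-0.65,-2.67],
    [-0.029,-0.0047,0.0035,3.43,-0.66,-2.67],
    [0,0,0,0,0,0],
    [0,0,0,0,0,0],
  ],
)

```text
time_s: 7.78
ee_pos: [0.5194, 0.028, 0.2208]
tcp_rot: [-2.656, -0.001, 1.717]
ft_force: [0.2, -0.5, -2.3]
width: 0.0311
```

```bash
python3 - <<'E'
from h import *
np.set_printoptions(precision=4,suppress=True)
o=get_obs();print(o['time_s'],o['ee_pos'],o['tcp_rot'],o['ft_force'],o['width'],o['q'])
p,R=pose()
R1=Rdown(90+YAW,28);print("z err deg",np.degrees(Rn.from_matrix(R.T@R1).as_rotvec()), "axis pt ext",toext(p-GZ*R[:,2]))
for n in("side","top"): cv2.imwrite(f"pics/{n}5.png",snapshot(n))
E
```

```text
7.775 [0.5194 0.028  0.2208] [-2.6562 -0.0015  1.717 ] [ 0.1943 -0.5116 -2.2649] 0.031089825773993884 [-0.0409  0.6412  1.1445 -0.0887  1.8332 -0.1897]
z err deg [ 0.1899 -0.0862  0.0191] axis pt ext [0.0009 0.0808 0.236 ]
```

View pics/side5.png

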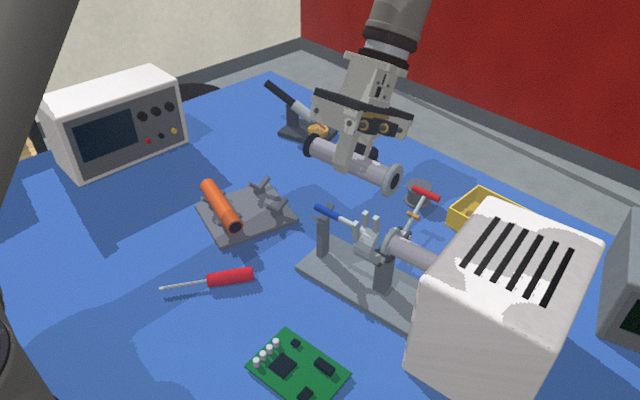

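View pics/top5.png

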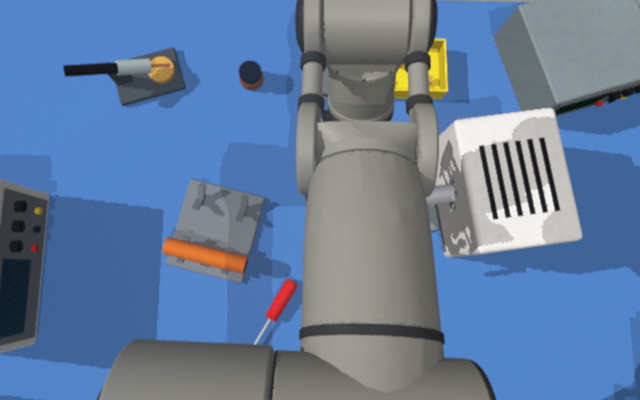

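Request:
move_arm(
  deltas=[
    [0,0.008,0.0152,0,0,0],
    [0,0.009,0.0168,0,0,0],
    [0,0.0085,0.016,0,0,0],
    [0,0.0075,0.014,0,0,0],
    [0,0.0047,0.0088,0,0,0],
  ],
)

```text
time_s: 8.5
ee_pos: [0.5195, 0.0279, 0.1403]
tcp_rot: [-2.656, -0.001, 1.718]
ft_force: [0.7, 0.2, -1.9]
width: 0.0312
```

Request:
move_arm(
  deltas=[
    [0,0,0,0,0,0],
    [0,0,0,0,0,0],
  ],
)

```text
time_s: 8.75
ee_pos: [0.5203, 0.0276, 0.1421]
tcp_rot: [-2.658, -0.001, 1.717]
ft_force: [-0.5, -0.0, -1.7]
width: 0.0311
```

```bash
python3 - <<'E'
from h import *
np.set_printoptions(precision=4,suppress=True)
o=get_obs();print(o['time_s'],o['ee_pos'],o['tcp_rot'],o['ft_force'],o['width'],o['q'])
p,R=pose()
print("axis pt ext",toext(p-GZ*R[:,2]))
cv2.imwrite("pics/side6.png",snapshot("side"));s=cv2.imread("pics/side6.png")
cv2.imwrite("pics/s6z.png",cv2.resize(s[120:280,280:480],None,fx=4,fy=3.75,interpolation=cv2.INTER_CUBIC))
c=cal("wrist");cv2.imwrite("pics/w6.png",snapshot("wrist"))
E
```

```text
8.75 [0.5203 0.0276 0.1421] [-2.6582 -0.0006  1.7175] [-0.4968 -0.0349 -1.7028] 0.031052685675608135 [-0.0411  0.7068  1.2442 -0.0868  1.6664 -0.1752]
axis pt ext [0.0016 0.0803 0.1574]
```

View pics/s6z.png

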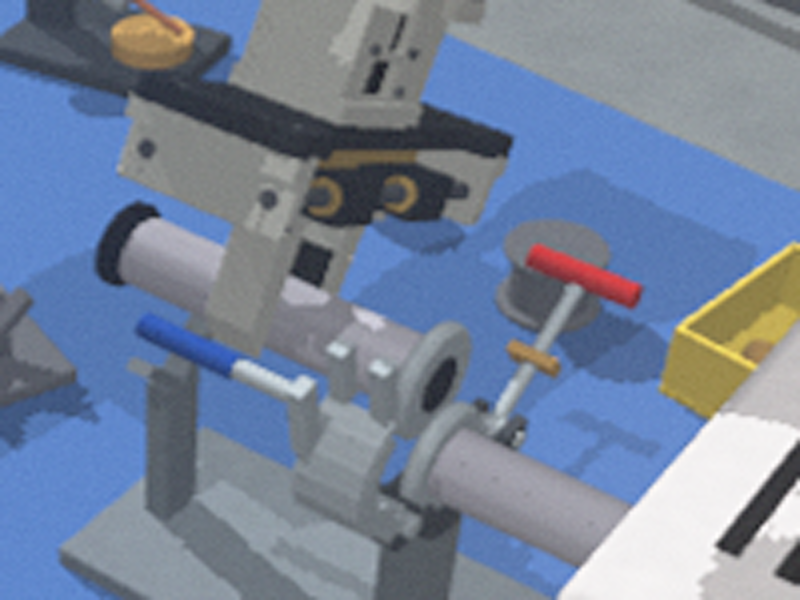

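View pics/w6.png

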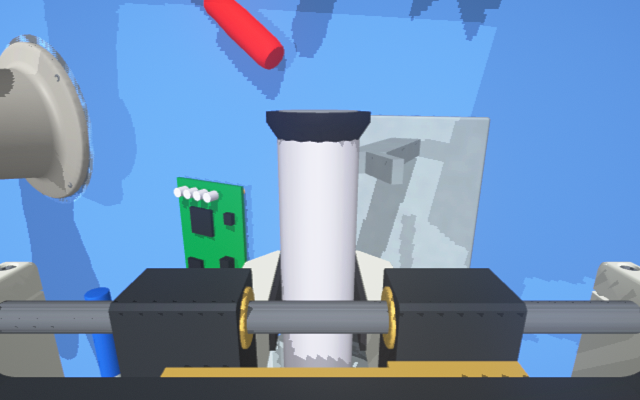

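Request:
move_arm(
  deltas=[
    [0,0.0033,0.0074,0,0,0],
    [0,0.0035,0.0066,0,0,0],
    [0,0.0028,0.0053,0,0,0],
    [0,0.0019,0.0035,0,0,0],
    [0,0,0,0,0,0],
  ],
)

```text
time_s: 9.48
ee_pos: [0.5194, 0.0276, 0.1157]
tcp_rot: [-2.656, -0.001, 1.717]
ft_force: [0.4, 0.1, -3.2]
width: 0.0309
```

Request:
move_arm(
  deltas=[
    [0,0.0012,0.0022,0,0,0],
    [0,0.0012,0.0022,0,0,0],
    [0,0,0,0,0,0],
  ],
)

```text
time_s: 9.85
ee_pos: [0.5195, 0.0276, 0.1109]
tcp_rot: [-2.657, -0.001, 1.717]
ft_force: [-0.4, -0.0, -2.4]
width: 0.0311
```

```bash
cat > st.py <<'E'
from h import *
np.set_printoptions(precision=4,suppress=True)
o=get_obs();print(o['time_s'],o['ee_pos'],o['tcp_rot'],o['ft_force'],o['torque'],o['width'])
p,R=pose()
print("axis pt ext",toext(p-GZ*R[:,2]),"F ext",o['ft_force']@ex,o['ft_force']@ey, "tcp ext",toext(p))
E
python3 st.py
```

```text
9.85 [0.5195 0.0276 0.1109] [-2.6568 -0.0009  1.7175] [-0.4434 -0.0125 -2.4008] [-0.0152 -0.4895 -0.0415] 0.031079349860650796
axis pt ext [0.0009 0.0804 0.1261] F ext -0.4404419258714669 0.05240643941222073 tcp ext [-0.0071  0.0804  0.1109]
```

Request:
move_arm(
  deltas=[
    [0,0.0012,0.0022,0,0,0],
    [0,0,0,0,0,0],
  ],
)

```text
time_s: 10.1
ee_pos: [0.5195, 0.0276, 0.1084]
tcp_rot: [-2.657, -0.001, 1.717]
ft_force: [0.3, 0.2, -2.7]
width: 0.0314
```

Request:
move_arm(
  deltas=[
    [0,0.0007,0.0013,0,0,0],
    [0,0,0,0,0,0],
  ],
)

```text
time_s: 10.35
ee_pos: [0.5196, 0.0276, 0.107]
tcp_rot: [-2.657, -0.001, 1.718]
ft_force: [0.2, -1.1, -2.1]
width: 0.0309
```

Request:
move_arm(
  deltas=[
    [0,0.0005,0.0009,0,0,0],
    [0,0,0,0,0,0],
  ],
)

```text
time_s: 10.6
ee_pos: [0.5195, 0.0276, 0.1061]
tcp_rot: [-2.657, -0.001, 1.717]
ft_force: [-0.6, -0.8, -1.8]
width: 0.0315
```

```bash
python3 st.py
```

```text
10.6 [0.5195 0.0276 0.1061] [-2.6568 -0.0008  1.7174] [-0.5883 -0.7515 -1.8099] [-0.0263 -0.2528  0.002 ] 0.03146898992828162
axis pt ext [0.0009 0.0804 0.1213] F ext -0.6917413529477627 -0.6575336015329206 tcp ext [-0.0071  0.0804  0.1061]
```

Request:
move_arm(
  deltas=[
    [0,0.0005,0.0009,0,0,0],
    [0,0,0,0,0,0],
  ],
)

```text
time_s: 10.85
ee_pos: [0.5193, 0.0275, 0.1054]
tcp_rot: [-2.656, -0.001, 1.717]
ft_force: [-2.2, -0.8, 2.8]
width: 0.0311
```

```bash
python3 st.py; python3 - <<'E'
from h import *
s=snapshot("side");cv2.imwrite("pics/s7.png",s)
cv2.imwrite("pics/s7z.png",cv2.resize(s[150:270,310:450],None,fx=5,fy=5,interpolation=cv2.INTER_CUBIC))
E
```

```text
10.85 [0.5193 0.0275 0.1054] [-2.6563 -0.0007  1.7174] [-2.2201 -0.8358  2.7702] [-0.1456  0.3604 -0.0073] 0.031127284124900578
axis pt ext [0.0007 0.0804 0.1206] F ext -2.3183566327642566 -0.5025490160260593 tcp ext [-0.0073  0.0804  0.1054]
```

View pics/s7z.png

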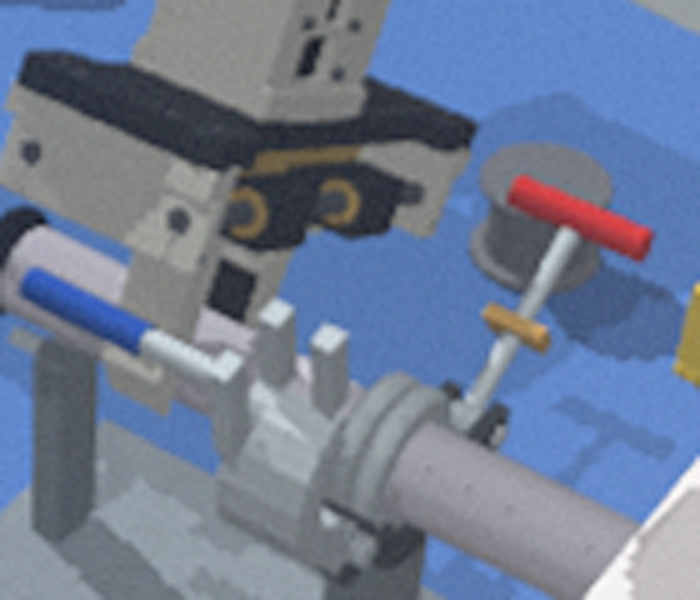

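Request:
move_arm(
  deltas=[
    [0,0,0,0,0,0],
    [0,0,0,0,0,0],
    [0,0,0,0,0,0],
    [0,0,0,0,0,0],
  ],
  jaw=0.07,
)

```text
time_s: 11.4
ee_pos: [0.5198, 0.0276, 0.105]
tcp_rot: [-2.657, -0.001, 1.718]
ft_force: [0.4, -0.7, -0.2]
width: 0.0665
```

```bash
python3 st.py; python3 - <<'E'
from h import *
s=snapshot("side");cv2.imwrite("pics/s8.png",s)
cv2.imwrite("pics/s8z.png",cv2.resize(s[150:270,310:450],None,fx=5,fy=5,interpolation=cv2.INTER_CUBIC))
cv2.imwrite("pics/w8.png",snapshot("wrist"))
E
```

```text
11.4 [0.5198 0.0276 0.105 ] [-2.6574 -0.0008  1.7175] [ 0.3509 -0.6731 -0.1838] [-0.07   -0.2486  0.0408] 0.06649339145675091
axis pt ext [0.0012 0.0804 0.1202] F ext 0.2487591488642299 -0.7171345564354635 tcp ext [-0.0068  0.0804  0.105 ]
```

View pics/s8z.png

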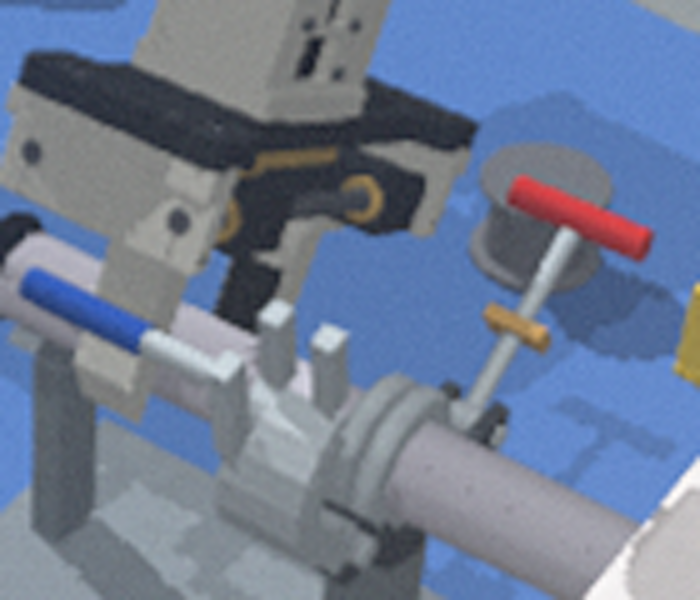

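View pics/w8.png

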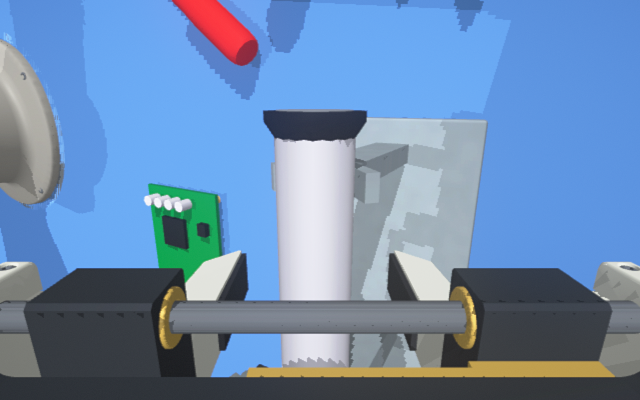

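Request:
move_arm(
  deltas=[
    [0,0,-0.015,0,0,0],
    [0,0,-0.025,0,0,0],
    [0,0,-0.03,0,0,0],
    [0,0,-0.03,0,0,0],
    [0,0,-0.02,0,0,0],
  ],
)

```text
time_s: 12.12
ee_pos: [0.5757, 0.0358, 0.2125]
tcp_rot: [-2.659, -0.001, 1.718]
ft_force: [0.7, -0.4, -0.3]
width: 0.07
```

```bash
python3 st.py; python3 - <<'E'
from h import *
p,R=pose()
print(toext(p))
plan(p,R,ext(-.02,.06-.05,.32),Rdown(90+YAW),5)
E
```

```text
12.125 [0.5757 0.0358 0.2125] [-2.6587 -0.0005  1.7175] [ 0.6781 -0.3874 -0.268 ] [-0.0415 -0.2003  0.0352] 0.0700422373994362
axis pt ext [0.0576 0.0803 0.2277] F ext 0.6142492484112557 -0.4823083067940138 tcp ext [0.0497 0.0803 0.2125]
[0.04965019 0.08029125 0.21246376]
[[-0.014, -0.0223, -0.0126, -5.53, -0.01, 0.0], [-0.0141, -0.021, -0.0147, -5.54, -0.0, 0.01], [-0.014, -0.0195, -0.0166, -5.53, -0.01, -0.0], [-0.0141, -0.0178, -0.0184, -5.53, -0.0, 0.0], [-0.0141, -0.016, -0.0201, -5.54, -0.01, 0.0]]
```

Request:
move_arm(
  deltas=[
    [-0.014,-0.0223,-0.0126,-5.53,0,0],
    [-0.0141,-0.021,-0.0147,-5.53,0,0],
    [-0.014,-0.0195,-0.0166,-5.53,0,0],
    [-0.0141,-0.0178,-0.0184,-5.53,0,0],
    [-0.0141,-0.016,-0.0201,-5.54,0,0],
  ],
)

```text
time_s: 12.75
ee_pos: [0.516, -0.0445, 0.3199]
tcp_rot: [3.14, -0.0, 1.718]
ft_force: [0.4, -1.0, 0.6]
width: 0.0701
```

Request:
move_arm(
  deltas=[
    [0,0,0,0,0,0],
    [0,0,0,0,0,0],
  ],
)

```text
time_s: 13.0
ee_pos: [0.5165, -0.0439, 0.3185]
tcp_rot: [-3.139, -0.001, 1.717]
ft_force: [1.1, -0.1, 0.6]
width: 0.0696
```

```bash
python3 st.py; python3 - <<'E'
from h import *
import json
c=cal("wrist");im=snapshot("wrist");cv2.imwrite("pics/w9.png",im)
json.dump({k:(v.tolist() if hasattr(v,'tolist') else v) for k,v in c.items()},open("w9.json","w"))
E
```

```text
13.0 [ 0.5165 -0.0439  0.3185] [-3.1387 -0.0012  1.7173] [ 1.0541 -0.121   0.5817] [-0.113   0.0429 -0.0391] 0.06958878367797762
axis pt ext [-0.0205  0.0101  0.3357] F ext 1.0250802800297547 -0.2737145748341301 tcp ext [-0.0206  0.0101  0.3185]
```

View pics/w9.png

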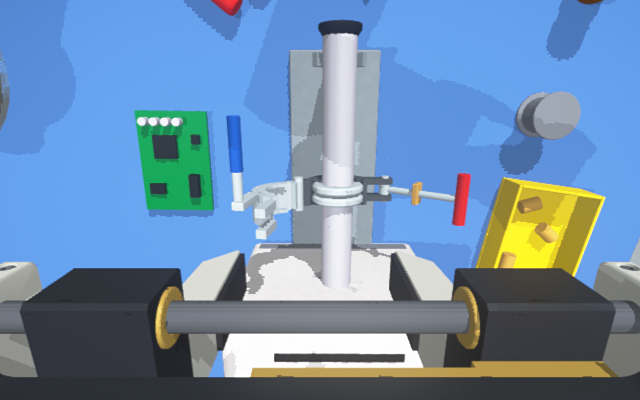

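```bash
python3 - <<'E'
from h import *
import json
np.set_printoptions(precision=4,suppress=True)
c=json.load(open("w9.json"));im=cv2.imread("pics/w9.png")
z=cv2.resize(im[105:245,220:400],None,fx=4.4,fy=4.2,interpolation=cv2.INTER_CUBIC);cv2.imwrite("pics/w9z.png",z)
B,G,R=[im[...,i].astype(int) for i in range(3)]
print(im[140,222:250].tolist())
mb=np.zeros((400,640),bool);mb[110:180,222:250]=((B>1.55*G)&(R<80)&(G<125))[110:180,222:250];q=ends(mb);print("blue",*q)
m=masks(im);mm=np.zeros((400,640),bool);mm[160:240,445:480]=m["red"][160:240,445:480];r=ends(mm);print("red",*r)
hz=.2015
for k in(0,1,2): print("blue ext",toext(onz(c,*q[k],hz)))
for k in(0,1,2): print("red ext",toext(onz(c,*r[k],.143)))
E
```

```text
[[240, 166, 103], [241, 167, 106], [241, 166, 105], [241, 167, 105], [242, 167, 105], [234, 156, 96], [175, 98, 51], [176, 86, 36], [192, 94, 39], [204, 99, 40], [214, 104, 42], [218, 106, 44], [221, 108, 45], [221, 108, 44], [219, 106, 44], [213, 104, 43], [205, 101, 43], [191, 92, 39], [178, 91, 44], [202, 120, 71], [241, 165, 104], [242, 168, 107], [241, 167, 106], [241, 167, 105], [241, 167, 105], [241, 167, 105], [241, 166, 105], [241, 166, 105]]
blue [234.5167 143.3418] [232.6498 115.4285] [236.3836 171.2551] 55.9513729211328 13.357413678722681 749
red [461.1187 198.9738] [464.3422 173.5176] [457.8951 224.43  ] 51.31900162377775 11.121422316179574 573
blue ext [-0.0843  0.0597  0.2015]
blue ext [-0.0843  0.0802  0.2015]
blue ext [-0.0843  0.0383  0.2015]
red ext [0.117  0.0006 0.143 ]
red ext [0.1172 0.0254 0.143 ]
red ext [ 0.1169 -0.0253  0.143 ]
```

View pics/w9z.png

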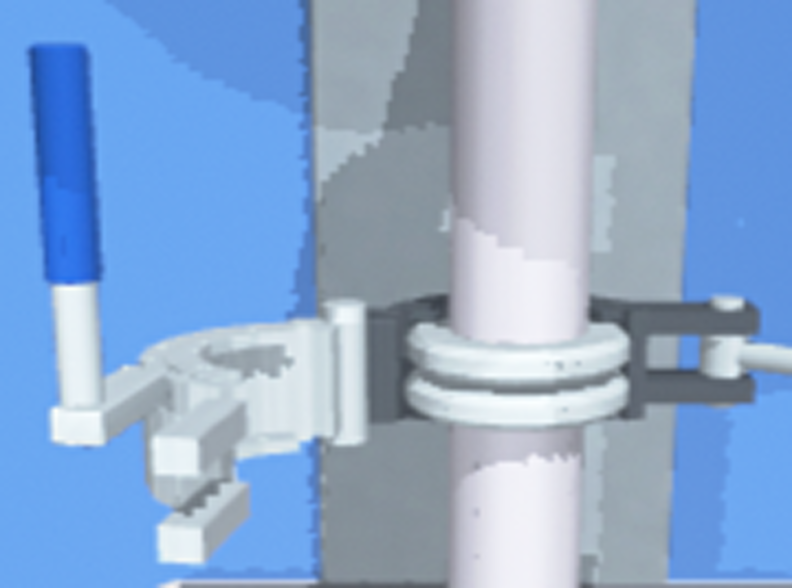

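```bash
python3 - <<'E'
from h import *
p,R=pose()
R1=Rdown(90+YAW)
p,R=plan(p,R,ext(-.0843,.060,.24),R1,3)
p,R=plan(p,R,ext(-.0843,.060,.1827),R1,2)
E
```

```text
[[0.0165, -0.0212, 0.0261, -0.07, -0.03, 0.01], [0.0166, -0.0212, 0.026, -0.08, -0.03, 0.0], [0.0165, -0.0213, 0.026, -0.07, -0.03, 0.01]]
[[0.0, -0.0, 0.0286, -0.0, -0.0, 0.0], [0.0, -0.0, 0.0287, -0.0, -0.0, 0.0]]
```

Request:
move_arm(
  deltas=[
    [0.0165,-0.0212,0.0261,-0.07,-0.03,0],
    [0.0166,-0.0212,0.026,-0.07,-0.03,0],
    [0.0165,-0.0213,0.026,-0.07,-0.03,0],
    [0,0,0,0,0,0],
    [0,0,0,0,0,0],
  ],
  jaw=0.05,
)

```text
time_s: 13.68
ee_pos: [0.4477, -0.0044, 0.2412]
tcp_rot: [3.139, 0.001, 1.718]
ft_force: [0.2, 0.1, 0.2]
width: 0.0502
```

```bash
python3 st.py; python3 - <<'E'
from h import *
cv2.imwrite("pics/w10.png",snapshot("wrist"))
E
```

```text
13.675 [ 0.4477 -0.0044  0.2412] [3.1389 0.0012 1.7182] [0.2318 0.1013 0.1853] [-0.0986  0.0331 -0.0044] 0.0502024971951555
axis pt ext [-0.0829  0.0593  0.2584] F ext 0.24415430094672655 0.06633642814156823 tcp ext [-0.0828  0.0592  0.2412]
```

View pics/w10.png

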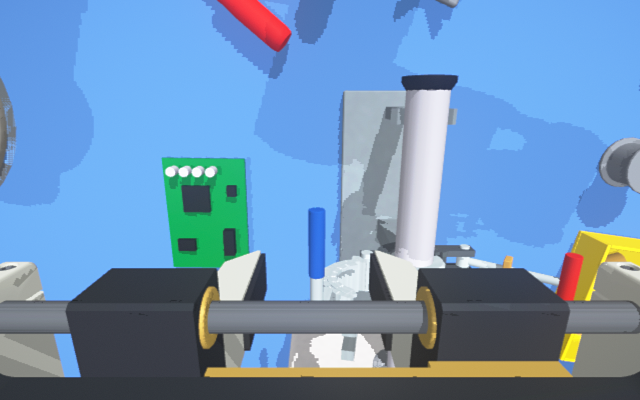

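Request:
move_arm(
  deltas=[
    [0,0,0.02,0,0,0],
    [0,0,0.02,0,0,0],
    [0,0,0.0185,0,0,0],
    [0,0,0,0,0,0],
  ],
)

```text
time_s: 14.22
ee_pos: [0.4468, -0.0047, 0.1818]
tcp_rot: [3.141, 0.0, 1.717]
ft_force: [0.8, 1.6, -0.1]
width: 0.0498
```

Request:
move_arm(
  deltas=[
    [0,0,0,0,0,0],
    [0,0,0,0,0,0],
    [0,0,0,0,0,0],
    [0,0,0,0,0,0],
    [0,0,0,0,0,0],
  ],
  jaw=0.0,
)

```text
time_s: 14.85
ee_pos: [0.4465, -0.0043, 0.1825]
tcp_rot: [3.139, 0.001, 1.717]
ft_force: [0.8, 0.3, -0.7]
width: 0.009
```

```bash
python3 st.py; python3 - <<'E'
from h import *
cv2.imwrite("pics/w11.png",snapshot("wrist"))
E
```

```text
14.85 [ 0.4465 -0.0043  0.1825] [3.139  0.0009 1.7175] [ 0.7834  0.3046 -0.7282] [-0.0199 -0.02    0.0079] 0.008995964941670317
axis pt ext [-0.084   0.0595  0.1997] F ext 0.819480269829607 0.18686059237275163 tcp ext [-0.084   0.0595  0.1825]
```

View pics/w11.png

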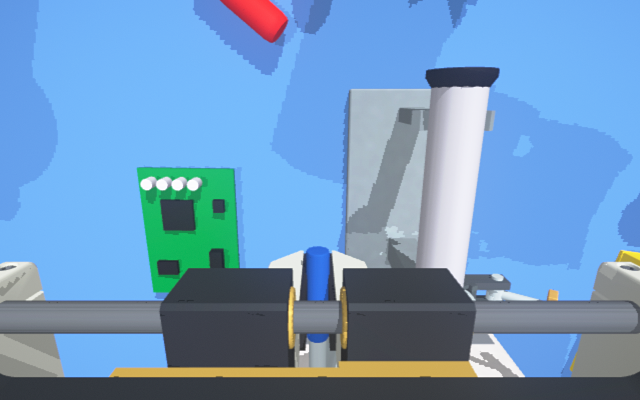

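```bash
python3 - <<'E'
from h import *
a=np.radians(np.linspace(118.5,14.5,16));r=.0935
X=np.stack([-.04+r*np.cos(a),.12+r*np.sin(a)],1)
D=np.diff(X,axis=0);print([[0,round(float(d[0]),4),round(float(-d[1]),4)] for d in D]);print(X)
E
```

```text
[[0, 0.0102, -0.0048], [0, 0.0107, -0.0035], [0, 0.0111, -0.0022], [0, 0.0113, -0.0008], [0, 0.0113, 0.0005], [0, 0.0111, 0.0019], [0, 0.0108, 0.0032], [0, 0.0104, 0.0045], [0, 0.0097, 0.0057], [0, 0.009, 0.0069], [0, 0.0081, 0.0079], [0, 0.0071, 0.0088], [0, 0.006, 0.0096], [0, 0.0048, 0.0103], [0, 0.0035, 0.0108]]
[[-0.08461434  0.2021694 ]
 [-0.07436906  0.20695411]
 [-0.06362112  0.21046708]
 [-0.05252771  0.21265693]
 [-0.04125107  0.21349163]
 [-0.02995614  0.21295897]
 [-0.0188081   0.21106675]
 [-0.00797001  0.20784264]
 [ 0.00239964  0.20333379]
 [ 0.01214917  0.19760615]
 [ 0.02113599  0.19074348]
 [ 0.02922868  0.18284616]
 [ 0.03630886  0.17402969]
 [ 0.042273    0.16442301]
 [ 0.04703386  0.15416662]
 [ 0.0505218   0.14341053]]
```

Request:
move_arm(
  deltas=[
    [0,0.0102,-0.0048,0,0,0],
    [0,0.0107,-0.0035,0,0,0],
    [0,0.0111,-0.0022,0,0,0],
    [0,0.0113,-0.0008,0,0,0],
    [0,0.0113,0.0005,0,0,0],
  ],
)

```text
time_s: 15.52
ee_pos: [0.5011, 0.0036, 0.1935]
tcp_rot: [3.139, 0.001, 1.717]
ft_force: [-4.0, -2.9, 2.2]
width: 0.0088
```

```bash
python3 st.py
```

```text
15.525 [0.5011 0.0036 0.1935] [3.1395 0.0012 1.7175] [-4.0134 -2.8702  2.1992] [-0.4855  0.8411 -0.0527] 0.0087844117974507
axis pt ext [-0.0288  0.0594  0.2107] F ext -4.389631385395777 -2.253169410031511 tcp ext [-0.0288  0.0593  0.1935]
```

Forces are small and the handle is following; I continue along the arc.

Request:
move_arm(
  deltas=[
    [0,0.0111,0.0019,0,0,0],
    [0,0.0108,0.0032,0,0,0],
    [0,0.0104,0.0045,0,0,0],
    [0,0.0097,0.0057,0,0,0],
    [0,0.009,0.0069,0,0,0],
  ],
)

```text
time_s: 16.15
ee_pos: [0.5514, 0.011, 0.1705]
tcp_rot: [3.14, 0.001, 1.717]
ft_force: [-2.9, -3.8, 2.7]
width: 0.009
```

```bash
python3 st.py; python3 - <<'E'
from h import *
s=snapshot("side")
cv2.imwrite("pics/s12z.png",cv2.resize(s[130:270,300:450],None,fx=4,fy=4,interpolation=cv2.INTER_CUBIC))
E
```

```text
16.15 [0.5514 0.011  0.1705] [3.1399 0.001  1.7174] [-2.9427 -3.7811  2.733 ] [-0.7208  0.6304 -0.0323] 0.00895220568095796
axis pt ext [0.022  0.0593 0.1877] F ext -3.463451967078372 -3.3106747211052956 tcp ext [0.022  0.0593 0.1705]
```

View pics/s12z.png

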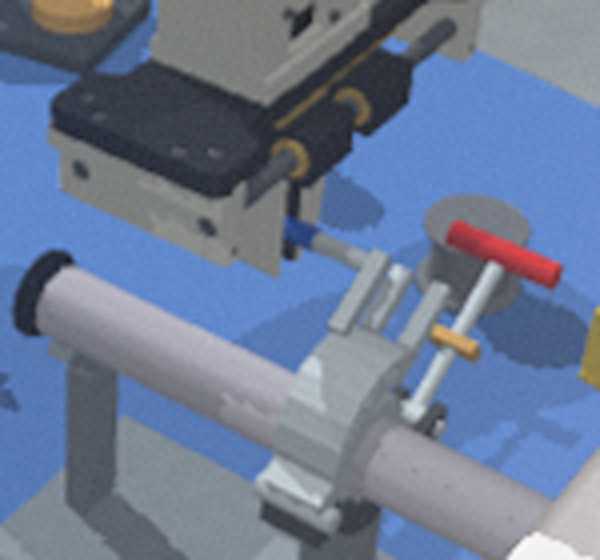

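Half shut and swinging cleanly over the flanges; the rest of the arc follows.

Request:
move_arm(
  deltas=[
    [0,0.0081,0.0079,0,0,0],
    [0,0.0071,0.0088,0,0,0],
    [0,0.006,0.0096,0,0,0],
    [0,0.0048,0.0103,0,0,0],
    [0,0.0025,0.007,0,0,0],
  ],
)

```text
time_s: 16.82
ee_pos: [0.5787, 0.0151, 0.1274]
tcp_rot: [3.141, 0.001, 1.718]
ft_force: [-19.9, -5.1, 41.6]
width: 0.0088
```

```bash
python3 st.py
```

```text
16.825 [0.5787 0.0151 0.1274] [3.1412 0.0009 1.7176] [-19.9331  -5.126   41.6412] [-1.0495  3.3078 -0.0745] 0.00875184031324965
axis pt ext [0.0496 0.0594 0.1446] F ext -20.46803325529607 -2.15908725684985 tcp ext [0.0496 0.0593 0.1274]
```

Request:
move_arm(
  deltas=[
    [0,0,-0.002,0,0,0],
    [0,0,0,0,0,0],
    [0,0,0,0,0,0],
  ],
  jaw=0.02,
)

```text
time_s: 17.2
ee_pos: [0.5794, 0.0157, 0.1294]
tcp_rot: [3.139, 0.0, 1.718]
ft_force: [-0.4, -0.3, 0.3]
width: 0.0197
```

```bash
python3 st.py; python3 - <<'E'
from h import *
s=snapshot("side")
cv2.imwrite("pics/s13z.png",cv2.resize(s[130:270,300:450],None,fx=4,fy=4,interpolation=cv2.INTER_CUBIC))
E
```

```text
17.2 [0.5794 0.0157 0.1294] [3.1389 0.0003 1.7177] [-0.3746 -0.3262  0.2791] [-0.115   0.0308 -0.043 ] 0.019723855360720112
axis pt ext [0.0503 0.0599 0.1466] F ext -0.4182265034348594 -0.26796274902337625 tcp ext [0.0504 0.0598 0.1294]
```

View pics/s13z.png

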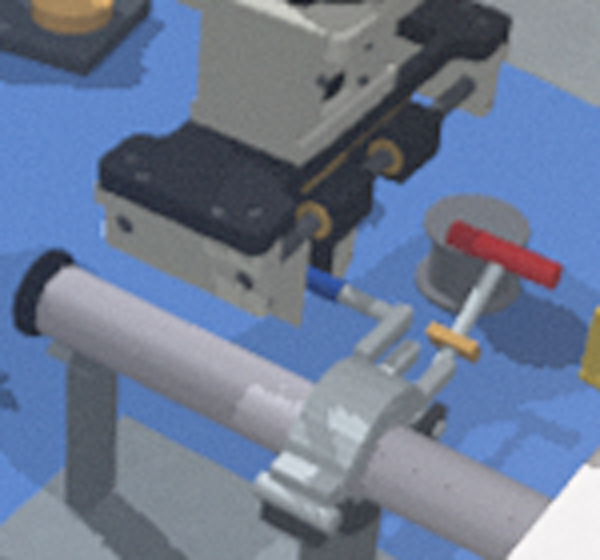

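Request:
move_arm(
  deltas=[
    [0,0,-0.02,0,0,0],
    [0,0,-0.035,0,0,0],
    [0,0,-0.035,0,0,0],
    [0,0,-0.02,0,0,0],
    [0,0,0,0,0,0],
  ],
)

```text
time_s: 17.88
ee_pos: [0.5797, 0.0154, 0.241]
tcp_rot: [3.136, 0.001, 1.718]
ft_force: [-0.5, -0.3, 0.6]
width: 0.02
```

```bash
python3 st.py; python3 - <<'E'
from h import *
import json
p,R=pose()
R1=Rdown(90+YAW)
p,R=plan(p,R,ext(.162,.0,.24),R1,4)
p,R=plan(p,R,ext(.162,.0,.130),R1,4)
c=cal("wrist");im=snapshot("wrist");cv2.imwrite("pics/w14.png",im)
json.dump({k:(v.tolist() if hasattr(v,'tolist') else v) for k,v in c.items()},open("w14.json","w"))
E
```

```text
17.875 [0.5797 0.0154 0.241 ] [3.1359 0.0014 1.7176] [-0.5238 -0.2892  0.6135] [-0.1304  0.063  -0.0466] 0.020026642559860773
axis pt ext [0.0505 0.0596 0.2582] F ext -0.5604030500161751 -0.20962440152066975 tcp ext [0.0506 0.0595 0.241 ]
[[-0.0149, 0.0278, 0.0004, 0.08, 0.02, 0.0], [-0.0149, 0.0279, 0.0004, 0.08, 0.02, 0.01], [-0.0149, 0.0278, 0.0004, 0.08, 0.02, -0.0], [-0.0149, 0.0278, 0.0003, 0.09, 0.02, 0.0]]
[[0.0, 0.0, 0.0275, -0.0, 0.0, 0.0], [0.0, 0.0, 0.0275, -0.0, 0.0, 0.0], [0.0, 0.0, 0.0275, -0.0, 0.0, 0.0], [0.0001, 0.0, 0.0275, -0.0, 0.0, 0.0]]
```

View pics/w14.png

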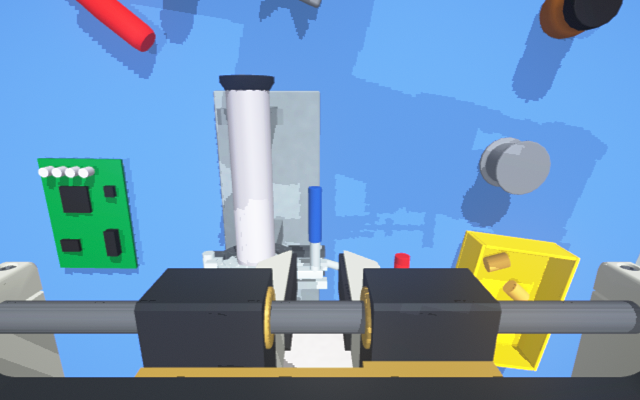

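```bash
python3 - <<'E'
from h import *
import json
np.set_printoptions(precision=4,suppress=True)
c=json.load(open("w14.json"));im=cv2.imread("pics/w14.png")
B,G,R=[im[...,i].astype(int) for i in range(3)]
mb=np.zeros((400,640),bool);mb[180:250,303:328]=((B>1.55*G)&(R<80)&(G<125))[180:250,303:328];q=ends(mb);print("blue",*q)
for z in (.14,.145,.15,.16): print(z,[toext(onz(c,*q[k],z)) for k in (0,1,2)])
s=snapshot("side");S=cv2.imwrite("pics/s14.png",s)
B,G,R=[s[...,i].astype(int) for i in range(3)]
cv2.imwrite("pics/s14z.png",cv2.resize(s[170:260,340:460],None,fx=6,fy=6,interpolation=cv2.INTER_CUBIC))
mk=(B>1.6*G)&(G<95)&(R<65);mm=np.zeros(B.shape,bool);mm[180:240,350:420]=mk[180:240,350:420];e=ends(mm);print("side",*e)
P=tri(c,q[0],cal("side"),e[0]);print(P,toext(P[0]))
E
```

```text
blue [314.9832 214.0797] [314.984  186.5528] [314.9824 241.6067] 55.053901180402846 12.909379335431654 715
0.14 [array([0.049 , 0.0576, 0.14  ]), array([0.049, 0.079, 0.14 ]), array([0.049 , 0.0352, 0.14  ])]
0.145 [array([0.049 , 0.0592, 0.145 ]), array([0.049 , 0.0802, 0.145 ]), array([0.049 , 0.0372, 0.145 ])]
0.15 [array([0.049 , 0.0608, 0.15  ]), array([0.0491, 0.0813, 0.15  ]), array([0.049 , 0.0392, 0.15  ])]
0.16 [array([0.049 , 0.0639, 0.16  ]), array([0.0491, 0.0837, 0.16  ]), array([0.049 , 0.0432, 0.16  ])]
side [373.9464 198.    ] [384.4716 202.7214] [363.4213 193.2786] 23.071222218586698 5.008928199849529 112
(array([0.5783, 0.0146, 0.1449]), np.float64(0.00033671972266989265)) [0.0491 0.059  0.1449]
```

View pics/s14z.png

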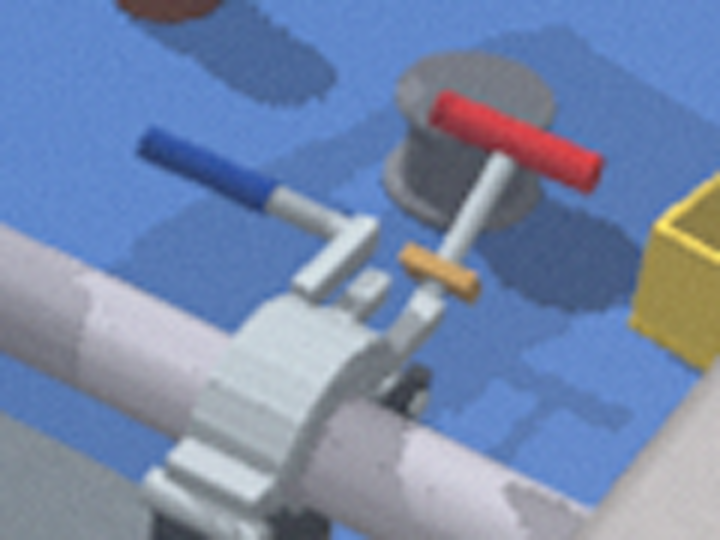

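Request:
move_arm(
  deltas=[
    [-0.0149,0.0278,0,0.08,0,0],
    [-0.0149,0.0279,0,0.08,0,0],
    [-0.0149,0.0278,0,0.08,0,0],
    [-0.0149,0.0278,0,0.08,0,0],
    [0,0,0.015,0,0,0],
  ],
  jaw=0.0,
)

```text
time_s: 18.6
ee_pos: [0.6988, -0.0283, 0.2222]
tcp_rot: [-3.137, 0.001, 1.716]
ft_force: [0.1, 0.1, 0.5]
width: 0.0008
```

Request:
move_arm(
  deltas=[
    [0,0,0.03,0,0,0],
    [0,0,0.035,0,0,0],
    [0,0,0.03,0,0,0],
    [0,0,0,0,0,0],
    [0,0,0,0,0,0],
  ],
)

```text
time_s: 19.23
ee_pos: [0.6973, -0.0273, 0.1303]
tcp_rot: [-3.139, 0.001, 1.718]
ft_force: [0.2, 0.4, 0.8]
width: 0.0002
```

```bash
python3 st.py; python3 - <<'E'
from h import *
s=snapshot("side");cv2.imwrite("pics/s15z.png",cv2.resize(s[110:270,340:500],None,fx=3.75,fy=3.75,interpolation=cv2.INTER_CUBIC))
E
```

```text
19.225 [ 0.6973 -0.0273  0.1303] [-3.1386  0.0009  1.7177] [0.2246 0.4238 0.7632] [-0.1079  0.0037  0.0522] 0.00022308876094712896
axis pt ext [0.1608 0.0001 0.1475] F ext 0.28414633627490804 0.3864828984886078 tcp ext [0.1607 0.0001 0.1303]
```

View pics/s15z.png

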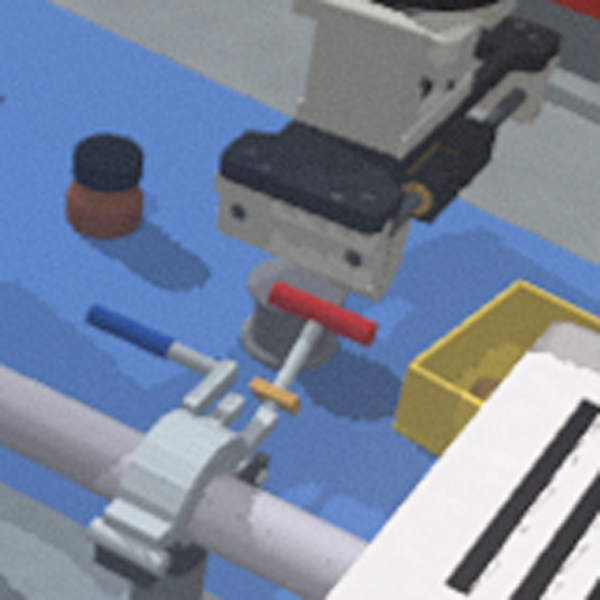

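```bash
python3 - <<'E'
from h import *
a=np.radians(np.linspace(54.8,0,9));X=np.stack([.052+.08*np.sin(a)+.025,.098+.08*np.cos(a)-.013],1)
print(X[0]);D=np.diff(X,axis=0);print([[0,round(float(d[0]),4),round(float(-d[1]),4)] for d in D]);print(X)
E
```

```text
[0.14237159 0.13111459]
[[0, -0.006, -0.0075], [0, -0.0068, -0.0067], [0, -0.0076, -0.0058], [0, -0.0082, -0.0049], [0, -0.0087, -0.0039], [0, -0.0091, -0.0028], [0, -0.0094, -0.0017], [0, -0.0095, -0.0006]]
[[0.14237159 0.13111459]
 [0.13640485 0.13858231]
 [0.12959002 0.14528507]
 [0.12202439 0.15112718]
 [0.11381598 0.15602523]
 [0.10508197 0.1599093 ]
 [0.09594705 0.16272393]
 [0.08654164 0.16442894]
 [0.077      0.165     ]]
```

Request:
move_arm(
  deltas=[
    [0,-0.0075,0,0,0,0],
    [0,-0.0075,0,0,0,0],
    [0,0,0,0,0,0],
  ],
)

```text
time_s: 19.65
ee_pos: [0.682, -0.0299, 0.1303]
tcp_rot: [-3.138, 0.001, 1.717]
ft_force: [0.2, -0.5, 0.1]
width: 0.0006
```

Request:
move_arm(
  deltas=[
    [0,-0.009,-0.0075,0,0,0],
    [0,-0.0068,-0.0067,0,0,0],
    [0,-0.0076,-0.0058,0,0,0],
    [0,-0.0082,-0.0049,0,0,0],
  ],
)

```text
time_s: 20.15
ee_pos: [0.6508, -0.0344, 0.1553]
tcp_rot: [-3.138, 0.001, 1.717]
ft_force: [0.3, -0.6, -0.4]
width: 0.0003
```

```bash
python3 st.py; python3 - <<'E'
from h import *
s=snapshot("side");cv2.imwrite("pics/s16z.png",cv2.resize(s[110:270,340:500],None,fx=3.75,fy=3.75,interpolation=cv2.INTER_CUBIC))
E
```

```text
20.15 [ 0.6508 -0.0344  0.1553] [-3.1385  0.0009  1.7174] [ 0.2598 -0.6491 -0.4077] [-0.0864  0.0072  0.0021] 0.00031310659993370515
axis pt ext [ 0.1138 -0.0001  0.1725] F ext 0.16215175371283846 -0.6801278884602557 tcp ext [ 0.1137 -0.0002  0.1553]
```

View pics/s16z.png

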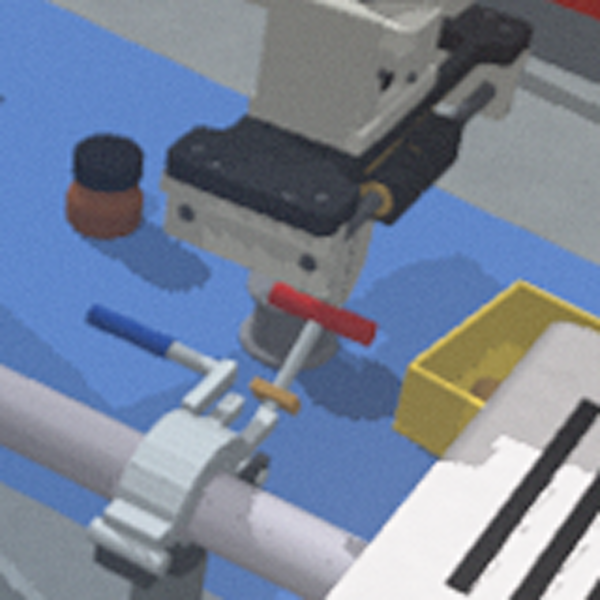

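Request:
move_arm(
  deltas=[
    [0,0.02,0,0,0,0],
    [0,0.02,0,0,0,0],
    [0,0,0.015,0,0,0],
    [0,0,0.015,0,0,0],
    [0,0,0,0,0,0],
  ],
)

```text
time_s: 20.82
ee_pos: [0.6889, -0.0285, 0.122]
tcp_rot: [-3.133, -0.001, 1.717]
ft_force: [-0.4, 0.8, 0.6]
width: 0.0003
```

Request:
move_arm(
  deltas=[
    [0,-0.008,0,0,0,0],
    [0,-0.006,0,0,0,0],
    [0,0,0,0,0,0],
  ],
)

```text
time_s: 21.2
ee_pos: [0.6768, -0.0307, 0.1257]
tcp_rot: [-3.139, 0.001, 1.717]
ft_force: [1.4, 0.2, -0.0]
width: 0.0004
```

```bash
python3 st.py; python3 - <<'E'
from h import *
s=snapshot("side");cv2.imwrite("pics/s17z.png",cv2.resize(s[110:270,340:500],None,fx=3.75,fy=3.75,interpolation=cv2.INTER_CUBIC))
cv2.imwrite("pics/w17.png",snapshot("wrist"))
E
```

```text
21.2 [ 0.6768 -0.0307  0.1257] [-3.1394  0.0012  1.7173] [ 1.442   0.1548 -0.0284] [-0.0962  0.0378  0.0141] 0.0003969568950793504
axis pt ext [ 0.14   -0.0002  0.1429] F ext 1.4491887167119508 -0.0575482815040081 tcp ext [ 0.14   -0.0003  0.1257]
```

View pics/s17z.png

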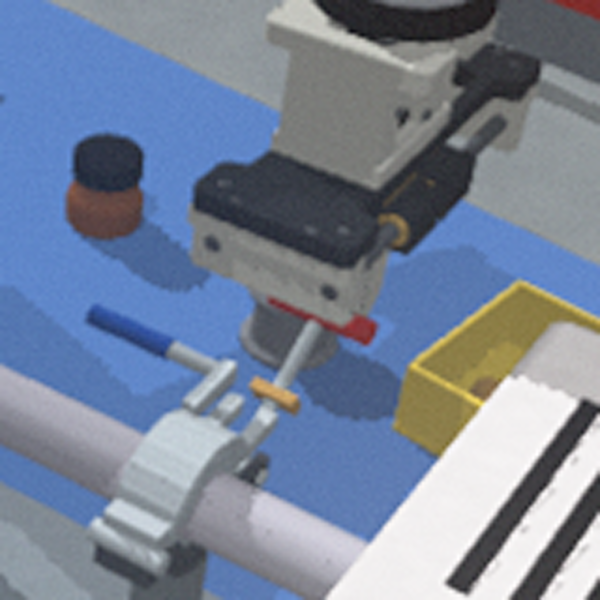

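View pics/w17.png

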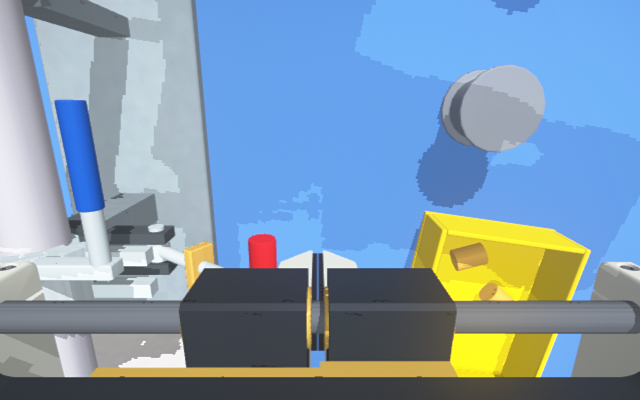

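Request:
move_arm(
  deltas=[
    [0,-0.004,-0.002,0,0,0],
    [0,-0.006,-0.0055,0,0,0],
    [0,0,0,0,0,0],
  ],
)

```text
time_s: 21.68
ee_pos: [0.6695, -0.0318, 0.1348]
tcp_rot: [3.137, 0.002, 1.718]
ft_force: [6.6, 2.0, 5.3]
width: 0.0002
```

```bash
python3 st.py; python3 - <<'E'
from h import *
np.set_printoptions(precision=4,suppress=True)
s=snapshot("side");cv2.imwrite("pics/s18z.png",cv2.resize(s[110:270,340:500],None,fx=3.75,fy=3.75,interpolation=cv2.INTER_CUBIC))
cv2.imwrite("pics/w18.png",snapshot("wrist"))
E
```

```text
21.675 [ 0.6695 -0.0318  0.1348] [3.1374 0.0021 1.7175] [6.6168 2.0394 5.2702] [ 0.1973 -0.8872 -0.0441] 0.00021225034382807323
axis pt ext [ 0.1325 -0.0003  0.152 ] F ext 6.843758095992562 1.050943127683812 tcp ext [ 0.1326 -0.0003  0.1348]
```

View pics/w18.png

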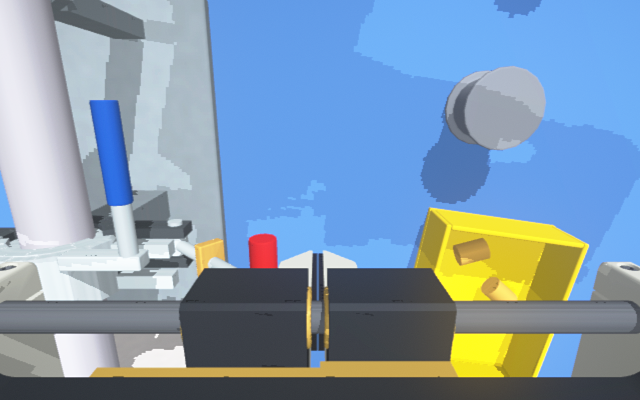

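View pics/s18z.png

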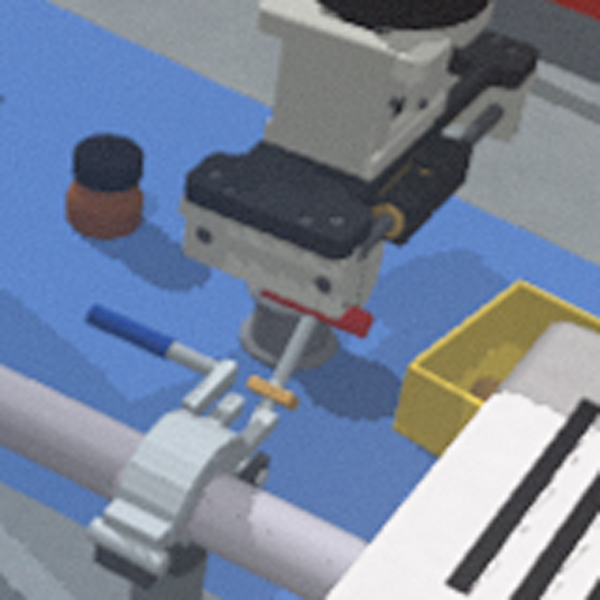

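```bash
python3 - <<'E'
from h import *
a=np.radians(np.linspace(47,0,8));X=np.stack([.052+.08*np.sin(a)+.022,.098+.08*np.cos(a)-.018],1)
print(X[0]);D=np.diff(X,axis=0);print([[0,round(float(d[0]),4),round(float(-d[1]),4)] for d in D]);print(X)
E
```

```text
[0.1325083  0.13455987]
[[0, -0.0068, -0.0065], [0, -0.0075, -0.0056], [0, -0.0081, -0.0047], [0, -0.0086, -0.0037], [0, -0.009, -0.0027], [0, -0.0092, -0.0016], [0, -0.0094, -0.0005]]
[[0.1325083  0.13455987]
 [0.12572797 0.14102637]
 [0.11823809 0.14665577]
 [0.1101414  0.15137086]
 [0.10154896 0.15510695]
 [0.09257864 0.15781282]
 [0.08335347 0.15945132]
 [0.074      0.16      ]]
```

Request:
move_arm(
  deltas=[
    [0,-0.0068,-0.0065,0,0,0],
    [0,-0.0075,-0.0056,0,0,0],
    [0,-0.0081,-0.0047,0,0,0],
    [0,-0.0086,-0.0037,0,0,0],
  ],
)

```text
time_s: 22.28
ee_pos: [0.6357, -0.0366, 0.1528]
tcp_rot: [-3.137, 0.001, 1.718]
ft_force: [1.7, -0.4, 1.6]
width: 0.0005
```

```bash
python3 st.py; python3 - <<'E'
from h import *
np.set_printoptions(precision=4,suppress=True)
s=snapshot("side");cv2.imwrite("pics/s19z.png",cv2.resize(s[110:270,340:500],None,fx=3.75,fy=3.75,interpolation=cv2.INTER_CUBIC))
cv2.imwrite("pics/w19.png",snapshot("wrist"))
E
```

```text
22.275 [ 0.6357 -0.0366  0.1528] [-3.1374  0.0007  1.7176] [ 1.7118 -0.4296  1.6302] [-0.0372 -0.1685  0.0423] 0.0004537072818272516
axis pt ext [ 0.0986 -0.      0.17  ] F ext 1.6306810266404679 -0.675042375667804 tcp ext [ 0.0985 -0.0001  0.1528]
```

View pics/s19z.png

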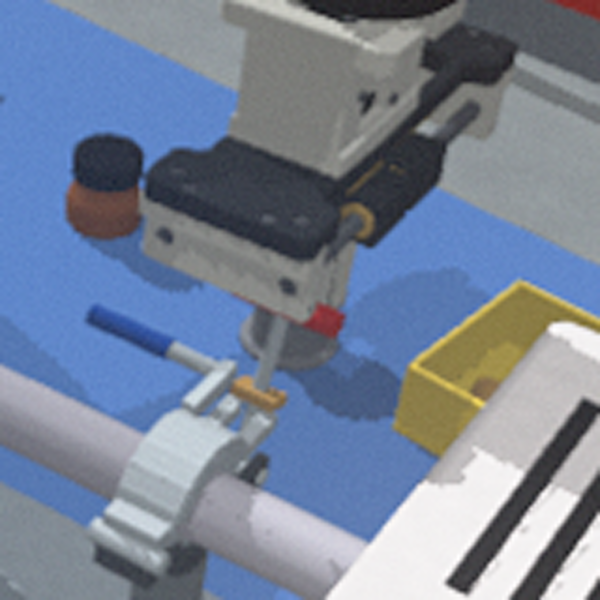

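View pics/w19.png

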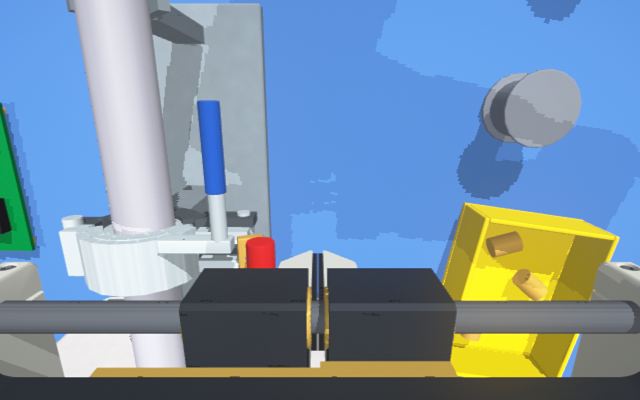

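The latch is following the push. I continue the last part of its arc in small steps.

Request:
move_arm(
  deltas=[
    [0,-0.009,-0.0035,0,0,0],
    [0,-0.0092,-0.0018,0,0,0],
    [0,0,0,0,0,0],
  ],
)

```text
time_s: 22.75
ee_pos: [0.6176, -0.0393, 0.1581]
tcp_rot: [-3.137, 0.001, 1.717]
ft_force: [-0.4, 0.3, -0.5]
width: 0.0008
```

Request:
move_arm(
  deltas=[
    [0,-0.004,0,0,0,0],
    [0,0,0,0,0,0],
  ],
)

```text
time_s: 23.0
ee_pos: [0.6143, -0.0398, 0.158]
tcp_rot: [-3.138, 0.001, 1.717]
ft_force: [0.0, -0.5, 0.4]
width: 0.0002
```

```bash
python3 st.py
```

```text
23.0 [ 0.6143 -0.0398  0.158 ] [-3.1376  0.0007  1.7174] [ 0.0046 -0.5049  0.3871] [-0.0463  0.0461  0.0415] 0.00024400351681000884
axis pt ext [ 0.0768 -0.0001  0.1752] F ext -0.06918764339867725 -0.5001828258497788 tcp ext [ 0.0768 -0.0001  0.158 ]
```

```bash
python3 - <<'E'
from h import *
np.set_printoptions(precision=4,suppress=True)
s=snapshot("side");cv2.imwrite("pics/s20z.png",cv2.resize(s[110:270,340:500],None,fx=3.75,fy=3.75,interpolation=cv2.INTER_CUBIC))
cv2.imwrite("pics/w20.png",snapshot("wrist"))
E
```

```text
(no output)
```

View pics/s20z.png

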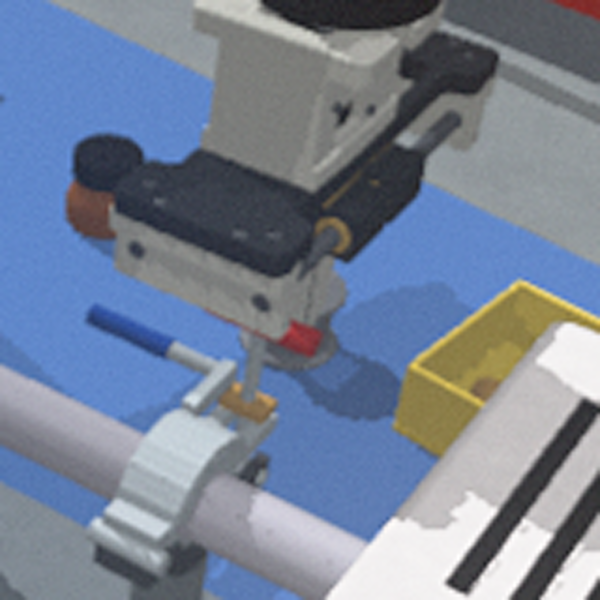

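View pics/w20.png

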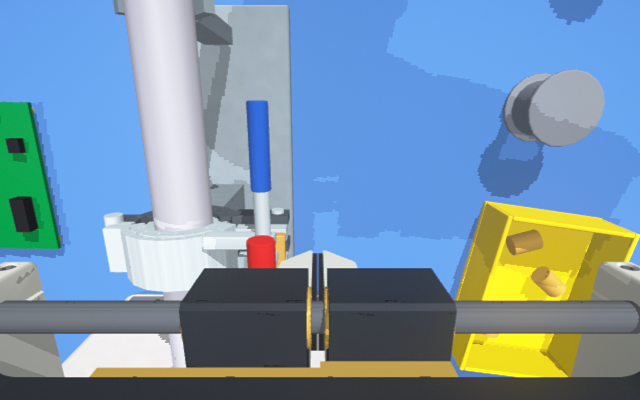

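Request:
move_arm(
  deltas=[
    [0,-0.003,0,0,0,0],
    [0,0,0,0,0,0],
  ],
)

```text
time_s: 23.35
ee_pos: [0.6118, -0.0402, 0.1581]
tcp_rot: [-3.139, 0.001, 1.717]
ft_force: [2.0, -0.8, -0.8]
width: 0.0007
```

Request:
move_arm(
  deltas=[
    [0,-0.002,0,0,0,0],
    [0,0,0,0,0,0],
  ],
)

```text
time_s: 23.6
ee_pos: [0.6115, -0.0402, 0.1583]
tcp_rot: [3.14, 0.001, 1.717]
ft_force: [8.9, 1.3, -3.9]
width: 0.0006
```

```bash
python3 st.py
```

```text
23.6 [ 0.6115 -0.0402  0.1583] [3.1403 0.0011 1.7174] [ 8.916   1.2532 -3.8682] [ 0.1371 -1.4114  0.0124] 0.0006007834218779771
axis pt ext [ 0.074  -0.0001  0.1755] F ext 9.00345381702151 -0.06270379125481805 tcp ext [ 0.074  -0.0002  0.1583]
```

Request:
move_arm(
  deltas=[
    [0,0.015,0,0,0,0],
    [0,0.03,0,0,0,0],
    [0,0.02,-0.03,0,0,0],
    [0,0,-0.05,0,0,0],
    [0,0,-0.05,0,0,0],
  ],
)

```text
time_s: 24.22
ee_pos: [0.6739, -0.0308, 0.2886]
tcp_rot: [-3.136, 0.0, 1.718]
ft_force: [0.7, -0.6, -0.6]
width: 0.0007
```

```bash
python3 st.py; python3 - <<'E'
from h import *
p,R=pose()
plan(p,R,ext(.05,.01,.32),Rdown(90+YAW),3)
E
```

```text
24.225 [ 0.6739 -0.0308  0.2886] [-3.136   0.0004  1.7175] [ 0.6955 -0.6112 -0.5906] [-0.0915  0.0271 -0.0101] 0.0007182771575273317
axis pt ext [0.1372 0.0001 0.3058] F ext 0.5987080406373491 -0.7062121197426504 tcp ext [0.1371 0.0001 0.2886]
[[0.0033, -0.0291, -0.0103, -0.11, 0.01, 0.0], [0.0033, -0.029, -0.0103, -0.11, 0.01, 0.0], [0.0033, -0.0291, -0.0104, -0.1, 0.0, 0.01]]
```

Request:
move_arm(
  deltas=[
    [0.0033,-0.0291,-0.0103,0,0,0],
    [0.0033,-0.029,-0.0103,0,0,0],
    [0.0033,-0.0291,-0.0104,0,0,0],
    [0,0,0,0,0,0],
    [0,0,0,0,0,0],
  ],
)

```text
time_s: 24.85
ee_pos: [0.5869, -0.0338, 0.319]
tcp_rot: [-3.138, 0.001, 1.717]
ft_force: [-0.1, -0.2, -1.8]
width: 0.0004
```

```bash
python3 - <<'E'
from h import *
import json
np.set_printoptions(precision=4,suppress=True)
c=cal("wrist");im=snapshot("wrist");cv2.imwrite("pics/w21.png",im)
s=snapshot("side");cv2.imwrite("pics/s21.png",s);cv2.imwrite("pics/s21z.png",cv2.resize(s[150:270,320:460],None,fx=5,fy=5,interpolation=cv2.INTER_CUBIC))
for n,i,cc,roi in (("w",im,c,(150,260,300,350)),("s",s,cal("side"),(170,230,370,430))):
    m=masks(i);mm=np.zeros((400,640),bool);a,b,u,v=roi;mm[a:b,u:v]=m["red"][a:b,u:v];r=ends(mm);print(n,*r)
    if n=="w": rw=r
    else:
        P=tri(c,rw[0],cc,r[0]);print(toext(P[0]),P[1])
print([toext(onz(c,*rw[k],.178)) for k in (0,1,2)])
B,G,R=[im[...,k].astype(int) for k in range(3)]
mk=(B>1.55*G)&(R<80)&(G<125);mm=np.zeros((400,640),bool);mm[100:190,290:340]=mk[100:190,290:340];q=ends(mm);print([toext(onz(c,*q[k],.145)) for k in (0,1,2)])
E
```

```text
w [318.4861 208.5022] [318.5546 180.0211] [318.4176 236.9833] 56.9623250936894 11.944385452669652 685
s [408.811  195.3537] [422.6305 201.0497] [394.9915 189.6576] 29.894708345913536 5.63484007217052 164
[ 0.0511 -0.0003  0.1781] 0.0018126729651319578
[array([0.0506, 0.0005, 0.178 ]), array([0.0506, 0.0258, 0.178 ]), array([ 0.0506, -0.0261,  0.178 ])]
[array([0.049 , 0.0599, 0.145 ]), array([0.0493, 0.0804, 0.145 ]), array([0.0487, 0.0387, 0.145 ])]
```

View pics/w21.png

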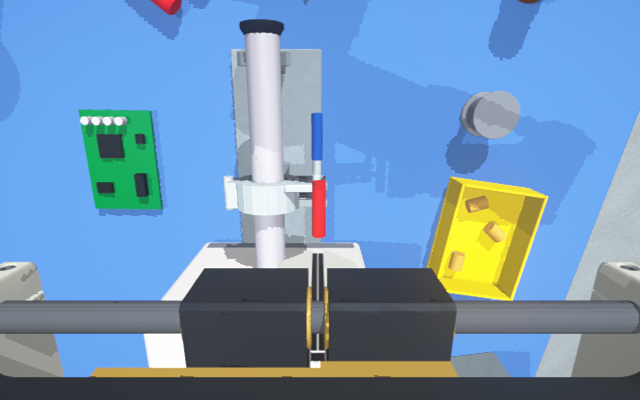

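View pics/s21z.png

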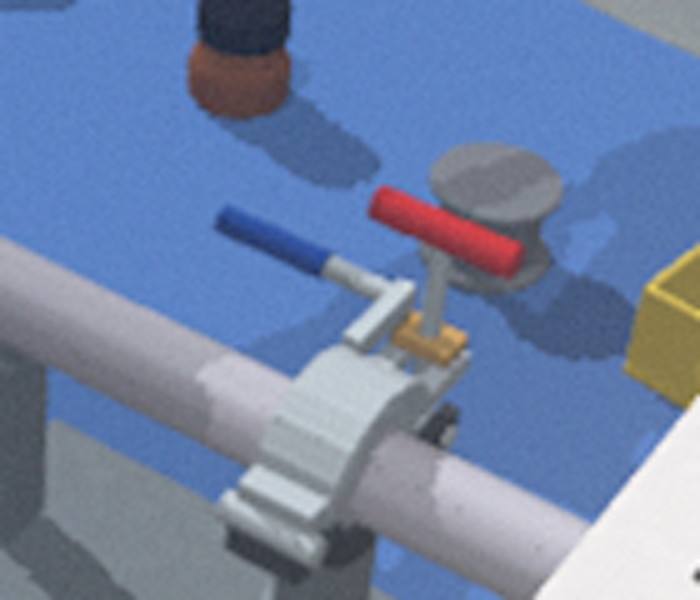

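```bash
python3 - <<'E'
from workcell import *
print(sign_off())
E
```

```text
the job is handed in; nothing more can be done
None
```

The pipe is fitted, clamped and latched, and I handed the job in at about 25 s of the 59 s allowed. `sign_off()` reports no verdict, so what follows are my own last checks.

**What I did:**
- I lifted the pipe off the rack and lowered it into the trough and rest with the gripper tilted 28° to keep clear of the open ring handle. It touched down with about 5 N, and I let go.
- I gripped the blue handle, swung the ring over to its stop, then pushed the latch bolt upright to its stop with about 9 N.

**Last checks:**
- **Pipe:** with the fingers off it, the wrist picture showed the two flanges face to face and the pipe in line with the stub. I judged the seating from that picture and the contact force. I did not measure the final flange gap in numbers.
- **Ring:** the handle was measured 49 mm to the latch side of the seat and 145 mm up, against 50 and 145 mm expected when shut.
- **Latch:** the bar was measured 51 mm to the side and 178 mm up, against 52 and 178 mm expected upright.
- **Robot:** it was standing clear above the clamp when I handed in.
- **Orange tube:** it was never touched, and it looked unmoved in the last views that showed it, after the pick.

**What went wrong or disagreed:**
- My first latch push rode over the bar without moving it, so I backed out and repeated it lower.
- At the ring's stop the wrist force peaked at about 42 N through the fingers, which I released at once.
- The cameras disagreed by about 2.5 mm on the seat's sideways position. I used a value in between, and the trough and rest centred the pipe.

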